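# Stow a bottle in a storage box with a locking lid stay

### The job

Raise the blue lid of the storage box by its handle until the folding stay locks and holds the lid up by itself, then stand the amber bottle upright inside the box without dropping it. Then press the red knob of the stay to break its joint and lower the lid gently, without slamming it, until it is fully shut. Do not force the lid or the stay, and leave the other bottles and the cup where they stand.

Things in the scene. Friction and masses are not known exactly. Their poses are not given: they have to be found in the camera images.
- handle (a point): Middle of the steel bar of the lid's D-shaped handle, at the lid's front edge (the robot's side). The bar is round, 12 mm thick, 100 mm long, level, parallel to the hinge and 222 mm from it, straight up the lid's plane; 34 mm of free space lie between bar and lid edge, so open the fingers to about 35 mm there. Lifting takes about 6 N; a steep rise of force shows the upper stop.
- hinge (a point): Middle of the hinge line, at the box's far top edge, 120 mm up. Handle to hinge, seen from above, is the box's x axis; its y is to the left, z up. With the lid at angle t the bar lies 222 cos t - 6 sin t mm from the hinge towards the robot (-x) and 222 sin t + 6 cos t mm above it. Stiff hinge: unlocked, the lid stays put above about 60 degrees, but let go below 45 it falls and slams.
- lid (a joint): Angle of the blue lid (0.75 kg, 184 x 244 x 10 mm) in rad, 0 shut. The upper stop, where the stay is pulled straight and becomes rigid, lies somewhere between 1.27 and 1.41 rad: it differs from time to time (the stay's lower bracket is adjustable), so it must be felt or seen. Locked, the lid rests about 0.016 rad below that stop and cannot be pushed down.
- knee (a joint): Middle joint of the two-bar folding stay on the box's left side, in rad: about 0 folded (lid shut), 2.61 straight, 2.86 locked (past straight, on its stop). A light spring urges it past straight: when the lid is lifted to its upper stop and let go, the knee snaps to 2.86 and the stay carries the lid. Let go some 5 mm of handle travel or more below the stop, it does not lock. Broken below 2.3 it stays broken.
- knob (a point): Middle of the red knob sticking out to the left (box +y) from the middle of the stay; 18 mm thick, axis along box y, 50 mm long, 41 mm outside the lid's left edge. It turns freely on its pin. Locked, it is 168 to 178 mm up. The joint breaks if the knob is pushed 25 to 30 mm down and away (45 degrees below box +x): about 4 N, then it yields and the lid sinks part way. Pushed under 15 mm it snaps back.
- stay_end (a point): Upper end of the stay, where it is pinned to the lid's left edge by a slightly springy pin.
- lid_pin (a point): The pin on the lid's left edge, 120 mm from the hinge. It coincides with the stay's upper end, but the pin gives: a gap of 2 mm between the two means the stay is overloaded, by about 25 N up or down at the handle.
- box_floor (a point): Centre of the inner floor of the white box, 5 mm above the counter; axes as the box's (x away from the robot, y left, z up). The box is fixed; outside 180 (x) x 240 (y) x 120 (z) mm, walls 5 mm, inside depth 115 mm. With the lid up, the front half of the inside (box x from -60 to 0 mm) is free from above; the raised lid leans over the far part.
- amber_mid (a point): Centre, half-way up, of the amber glass bottle with a white cap and paper label: 44 mm diameter, 100 mm tall, 0.14 kg, standing upright and loose on the counter.
- green_mid (a point): Centre, half-way up, of a green glass bottle with a black cap, same size. Leave alone.
- white_mid (a point): Centre, half-way up, of a white plastic bottle with a blue cap, same size. Leave alone.
- cup: Steel cup, 70 mm diameter, 80 mm tall, origin at the centre of its underside. Leave alone.

How it is judged (in metres and radians):
On the way, in this order (a step that is already met when the one before it is completed fails the run):
1. the lid is up on its locked stay, and the gripper has let go of it (value of joint knee above 2.78 rad and value of joint lid above 1.2 rad and contact force between the fingers and lid below 0.5 N), for 0.3 s.
2. the amber bottle stands inside the box, let go, with the lid still locked up (value of joint knee above 2.78 rad and value of joint lid above 1.2 rad and x of amber_mid in the frame of box_floor between -0.085 and 0.085 m and y of amber_mid in the frame of box_floor between -0.115 and 0.115 m and z of amber_mid in the frame of box_floor below 0.062 m and angle between amber_mid's own z axis and vertical below 0.15 rad and contact force between the fingers and amber below 0.1 N and linear speed of amber below 0.03 m/s), for 0.2 s.
3. the stay's joint is broken while the lid is still well up (value of joint knee below 2.45 rad and value of joint lid above 0.4 rad), for 0.1 s.
At the end, for the whole second after the job is handed in: The lid is fully shut (within 0.03 rad) and at rest with the stay folded (knee below 0.3 rad), and the amber bottle stands upright (within 0.15 rad) on the floor inside the box (value of joint lid below 0.03 rad and value of joint knee below 0.3 rad and x of amber_mid in the frame of box_floor between -0.085 and 0.085 m and y of amber_mid in the frame of box_floor between -0.115 and 0.115 m and z of amber_mid in the frame of box_floor below 0.062 m and angle between amber_mid's own z axis and vertical below 0.15 rad and linear speed of amber below 0.02 m/s and velocity of joint lid between -0.05 and 0.05 rad/s); the robot touches nothing.
It fails at once if the lid slams: it moves faster than 1.5 rad/s in its last 0.25 rad before shut (value of joint lid below 0.25 rad and velocity of joint lid below -1.5 rad/s).
It fails at once if the lid or the stay is forced: its pin is strained by more than 2 mm (about 25 N up or down at the handle) while the lid is up, or the stay or its knob is pushed with more than 25 N ((value of joint lid above 0.4 rad and distance between stay_end and lid_pin above 0.002 m) or contact force between the fingers and stay above 25 N).
It fails at once if the amber bottle is dropped into the box (x of amber_mid in the frame of box_floor between -0.085 and 0.085 m and y of amber_mid in the frame of box_floor between -0.115 and 0.115 m and z of amber_mid in the frame of box_floor below 0.09 m and linear speed of amber above 0.5 m/s).
It fails at once if the amber bottle is tipped over (angle between amber_mid's own z axis and vertical above 0.8 rad).
It fails at once if another bottle or the cup is moved more than 30 mm (distance of any of green_mid, white_mid, cup from where it was at the start of the episode above 0.03 m).
It also fails if it takes over 72 s, if anything falls off the work surface, if the arm or the gripper's body presses on something with over 40 N, if the wrist force passes 120 N, or if a joint passes its speed limit or range.

### The arm

A 6-joint arm with a two-finger parallel gripper is mounted at the origin on the work surface. World frame = base frame: x ahead of the robot, y to its left, z up, the work surface at z = 0. Lengths are in mm, angles in rad, forces in N, time in s.
With the tool pointing down it reaches from about 350 to 975 mm from the base axis. Payload 7.1 kg.
Tool frame: the origin (TCP) lies between the finger pads; the fingertips stand 19 mm ahead of it and the grasp point (between the pads) is the TCP (ctrl.finger_overhang is the distance from the TCP to the fingertips, in mm); z points along the fingers, y is the line along which they close (so a half turn about z gives the same grasp; the last joint's range is limited). The gripper opens to 88 mm and grips with 3 to 60 N. Pads are 20 mm wide; open, the fingers measure 115 mm over their backs; the gripper's body (75 mm by 178 mm) begins 61 mm behind the grasp point.
Start: joints at [1.192, 0.423, 1.63, -0, 1.089, -0.019], TCP at [220.022, 584.974, 209.775] pointing down, gripper open.
Joint ranges: [-3, 3], [-0.9, 2.11], [0.09, 2.58], [-1.31, 4.45], [0.11, 2.69], [-2.54, 2.54]. Speed limits (rad/s): [2.39, 2.39, 3.01, 3.14, 3.14, 3.14].

### API

Orientations are given as a rotation vector (axis times angle).
In Python, from workcell import ctrl gives the robot as it stands. The module is installed in compiled form; this text tells all that it offers.
- The arm moves only by the tool arm_command, never from a script. Its argument "rows" is one flat list of numbers, 7 for each row, row after row: the turn, a rotation vector about the tool's x, y, z scaled (see below), then the shift along the tool's x, y, z scaled (see below), then the opening, from -1 (shut) to 1 (fully open). A call has 1 to 5 rows; each row is the pose to reach, as a shift and turn from the pose commanded when the call began, along the tool's axes at that moment, turning the shorter way round; what a row does not reach only later rows make up. The controller multiplies each number of a shift by 80 mm and each number of a turn by 180 degrees. A row lasts 1/10 s, in which the tool goes at most 50 mm and 8.59 degrees, less where a joint would pass 70% of its speed; a pose out of reach is approached as far as the arm can. A call with a number of a shift or a turn outside -1 to 1 is refused whole. A call with a gripper value outside its range is refused whole. The fingers move at their own pace and stop on an object; the grip force is fixed at half the most. Time passes only in rows, so rows that repeat a pose let the fingers close. It gives the time, the measured TCP pose, the force, the opening and the grip force at its end, in the units of the state.
- ctrl.get_obs(): the state, without advancing time (a new reading comes with each control period).
- ctrl.get_image(name): name is "side" or "top"; returns (picture, depth): 420x560x3 uint8, red, green, blue; 420x560 float32, mm along the optical axis (not along the pixel's ray), 0 where there is no reading.
- ctrl.camera_params(name): a dict with "camera_matrix" (3x3 intrinsics, pixels), "k1" (the pictures are not rectified: a ray, as slopes to the right and down, at radius r is drawn at 1 + k1 r^2 times it, then the intrinsics apply), "world_to_cam" (4x4, takes a point from world to camera coordinates). Camera axes: x right, y down, z forward; pixel columns grow to the right and rows downward; lengths in mm; the calibration is good to about 2 mm. A picture is of the moment at which its call begins. camera_params takes no time and is no camera call.
- ctrl.close_job(): hands the job in; it is judged then, once.
The state is a dict: "t": time; "qpos": joint angles; "qvel": joint speeds; "joint_torque": joint torques, N m; "ee_pos": TCP position; "orientation": TCP orientation; "ft_force": force on the tool from outside, world axes, zero at the start; "moment": the same for the moment, N m; "width": finger opening in mm; "grasp_force": force on a finger pad.
Only numpy, scipy, OpenCV 4.12 (cv2) and the standard library are available. Lean on these libraries where they do the work, as an engineer would, in place of code of your own. Each camera call takes 0.05 s, during which the arm holds its last target. There are 200 camera calls.

## Working session

There is one attempt and no reset: what is moved stays moved. The work goes in short steps, Python scripts to look and compute and a tool call to move; the robot and the scene stay as the last step left them, time stands still between calls to the robot, and variables do not carry over. Pictures are saved under pics/ and viewed, at most 10 in all, crops included, and the job is handed in when it is done.

Besides the shell and the picture viewer there is one more tool, called after "Emit:" as a command line: name --argument value ..., lists and objects as JSON in quotes. arm_command: Moves the arm, as the interface text tells. Shifts and turns lie within -1 to 1; 1 stands for 80 mm of shift or 180 degrees of turn. Its arguments: {"type":"object","properties":{"rows":{"type":"array","items":{"type":"number"}}},"required":["rows"]}

```bash
mkdir -p pics; cat > h.py <<'E'
import numpy as np, cv2
from scipy.spatial.transform import Rotation as R
from workcell import ctrl
def cloud(name):
    """picture, depth, world XYZ per pixel"""
    im,d=ctrl.get_image(name); p=ctrl.camera_params(name)
    K=np.array(p["camera_matrix"],float);k1=p["k1"]
    v,u=np.mgrid[:420,:560].astype(np.float32)
    n=cv2.undistortPoints(np.stack([u.ravel(),v.ravel()],1)[:,None],K,np.array([k1,0,0,0,0.])).reshape(420,560,2)
    P=np.dstack([n*d[...,None],d])
    T=np.linalg.inv(np.array(p["world_to_cam"]))
    return im,d,P@T[:3,:3].T+T[:3,3]
def save(im,f,s=1.4):
    cv2.imwrite(f,cv2.resize(im[...,::-1],None,fx=s,fy=s))
E
python3 - <<'E'
from h import *
for n in("side","top"):
    im,d,W=cloud(n); save(im,f"pics/{n}0.png"); np.savez(f"{n}0.npz",im=im,d=d,W=W)
    p=ctrl.camera_params(n);print(n,p)
print(ctrl.get_obs())
E
```

```text
side {'camera_matrix': array([[382.7772178 ,   0.        , 283.387918  ],
       [  0.        , 382.7772178 , 202.73724187],
       [  0.        ,   0.        ,   1.        ]]), 'k1': -0.006950831400884789, 'world_to_cam': array([[-9.97294140e-01, -7.35139445e-02, -3.12203252e-04,
         5.35455857e+02],
       [-5.71627349e-02,  7.78129148e-01, -6.25497763e-01,
         8.75290121e+01],
       [ 4.62257423e-02, -6.23787407e-01, -7.80225897e-01,
         1.12551236e+03],
       [ 0.00000000e+00,  0.00000000e+00,  0.00000000e+00,
         1.00000000e+00]])}
top {'camera_matrix': array([[399.82480275,   0.        , 279.91845933],
       [  0.        , 399.82480275, 214.44400337],
       [  0.        ,   0.        ,   1.        ]]), 'k1': -0.08549640692386717, 'world_to_cam': array([[ 1.06505064e-01, -9.94293753e-01,  6.05006175e-03,
        -2.26534252e+01],
       [-9.69536946e-01, -1.05199186e-01, -2.21204072e-01,
         5.45099243e+02],
       [ 2.20578288e-01,  1.76935955e-02, -9.75208775e-01,
         1.08174539e+03],
       [ 0.00000000e+00,  0.00000000e+00,  0.00000000e+00,
         1.00000000e+00]])}
{'t': 0.1, 'qpos': array([ 1.19201659e+00,  4.23778503e-01,  1.63059464e+00,  1.59057439e-05,
        1.08857159e+00, -1.90171657e-02]), 'qvel': array([-7.77063349e-04, -2.12891434e-03, -2.25718280e-03, -1.42046890e-03,
        3.18422707e-05, -1.14225973e-03]), 'joint_torque': array([-9.87255316e-05, -5.45623255e+01, -2.74323034e+01,  6.46173977e-02,
        1.88390433e-02, -2.26240223e-05]), 'ee_pos': array([219.82746221, 584.52539766, 209.07807731]), 'orientation': array([-5.62032087e-01, -3.09062368e+00,  2.07741785e-03]), 'ft_force': array([ 0.77909216, -0.47777026, -0.04370648]), 'moment': array([0.0416963 , 0.06572212, 0.01619617]), 'grasp_force': 0.0, 'width': 87.94225443216676}
```

View pics/top0.png

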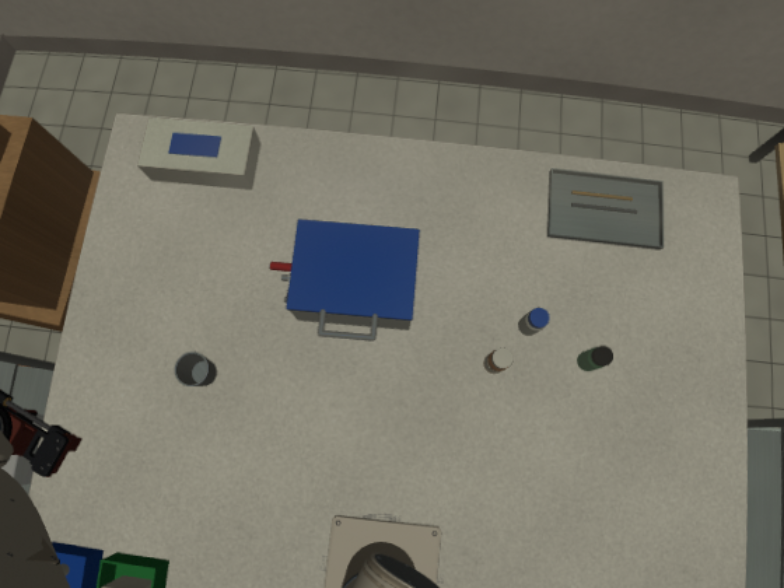

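View pics/side0.png

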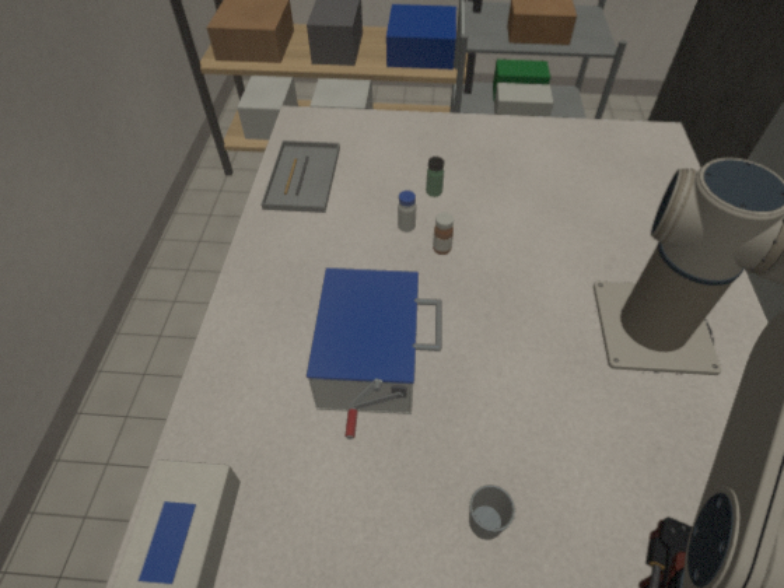

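The top view shows the lid centred near (355,270), the handle bar near (348,335), the red knob at (281,266), and the amber bottle's white cap at (501,358). The white and green bottles are at (538,320) and (598,357), and the cup is at (195,369), all in view pixels (1.4x). The side view shows the amber bottle at (444,232) and the handle at (428,325).

```bash
python3 - <<'E'
from h import *
for n in("top","side"):
    z=np.load(n+"0.npz");im,W=z["im"],z["W"]
    hsv=cv2.cvtColor(im,cv2.COLOR_RGB2HSV);H,S,V=[hsv[...,i].astype(int) for i in range(3)]
    x,y,zz=W[...,0],W[...,1],W[...,2]
    m=(abs(H-112)<12)&(S>120)&(abs(zz-122)<15)&(x>350)&(x<700)&(y>-250)&(y<300)
    m=cv2.morphologyEx(m.astype(np.uint8),cv2.MORPH_OPEN,np.ones((5,5)))
    k,lab,st,_=cv2.connectedComponentsWithStats(m);m=lab==1+st[1:,4].argmax()
    P=W[m];r=cv2.minAreaRect(P[:,:2].astype(np.float32));print(n,"lid",r,np.round(cv2.boxPoints(r)).tolist(),"z",np.median(P[:,2]))
    c=np.array(r[0])
    # handle: grey things above 90 on robot side of the lid
    h=(zz>85)&(zz<150)&(x<c[0]-100)&(x>c[0]-160)&(abs(y-c[1])<110)
    if h.sum()>10:
        Q=W[h];print(" handle",len(Q),cv2.minAreaRect(Q[:,:2].astype(np.float32)),np.median(Q,0),np.percentile(Q[:,0],[2,10,50]))
    rd=((H<6)|(H>174))&(S>140)&(V>60)&(abs(x-c[0])<150)&(y>c[1]+100)&(y<c[1]+220)
    if rd.sum():Q=W[rd];print(" knob",len(Q),Q.mean(0),Q.min(0),Q.max(0))
    o=(zz>15)&(zz<115)&(x>250)&(x<620)&(y<c[1]-150)&(y>-600)
    k,lab,st,_=cv2.connectedComponentsWithStats(o.astype(np.uint8))
    for i in range(1,k):
        if st[i,4]>60:
            Q=W[lab==i];T=Q[Q[:,2]>90];print(" obj",st[i],"top",len(T),T.mean(0).round() if len(T) else None,"zmax",Q[:,2].max(),"mean",Q.mean(0).round(), "top bbox",T[:,:2].min(0),T[:,:2].max(0))
    o=(zz>60)&(zz<100)&(x>250)&(x<520)&(y>c[1]+150)&(y<500)
    if o.sum():Q=W[o];print(" cup",len(Q),Q.min(0),Q.max(0))
o=ctrl.get_obs();print(R.from_rotvec(o["orientation"]).as_matrix().round(3))
E
```

```text
top lid ((584.7481079101562, 116.59346771240234), (182.5987548828125, 241.5456085205078), 1.0603196620941162) [[491.0, 236.0], [496.0, -6.0], [678.0, -2.0], [674.0, 239.0]] z 130.39690077065734
 handle 259 ((465.4715576171875, 114.11802673339844), (37.400962829589844, 109.16718292236328), 0.8067075610160828) [454.89140164 111.53552236 130.58962361] [447.08680949 448.44514382 454.89140164]
 knob 73 [596.97049367 278.76273566  43.56462497] [588.71460567 257.3268631   35.50267279] [604.82636935 301.19771039  48.46662051]
 obj [371 220  22  20 304] top 169 [ 533. -257.  100.] zmax 106.3891216718464 mean [ 528. -252.   80.] top bbox [ 513.77748676 -276.21590332] [ 552.56388629 -237.36448775]
 obj [413 247  25  18 310] top 162 [ 470. -386.  100.] zmax 105.80778170571921 mean [ 468. -380.   78.] top bbox [ 452.53491341 -405.95113835] [ 489.59734232 -367.72671095]
 obj [346 249  20  18 281] top 179 [ 445. -188.  100.] zmax 105.83258362695346 mean [ 441. -184.   84.] top bbox [ 425.42271287 -207.02884814] [ 463.48360169 -169.00340964]
 cup 210 [326.96109315 380.38908012  60.2260009 ] [393.484
[... 531 characters left out ...]
871   47.05096178]
 obj [304 111  13  27 292] top 88 [ 470. -383.   98.] zmax 103.98760350496286 mean [ 470. -374.   66.] top bbox [ 452.74238129 -411.3199897 ] [ 487.70035125 -363.34108205]
 obj [284 136  13  27 322] top 104 [ 532. -252.   98.] zmax 103.51509246041815 mean [ 533. -244.   67.] top bbox [ 514.4419716  -274.16644086] [ 550.89869088 -231.83959265]
 obj [309 152  15  27 345] top 113 [ 445. -185.   98.] zmax 103.78407205702933 mean [ 446. -177.   68.] top bbox [ 426.9290973  -207.28475448] [ 464.73152711 -166.58552208]
 cup 359 [325.67383023 382.77441997  60.09702399] [392.88905485 451.75681975  83.64606429]
[[-0.936  0.352 -0.001]
 [ 0.352  0.936 -0.001]
 [ 0.    -0.001 -1.   ]]
```

```bash
cat >> h.py <<'E'
def down(yaw):
    """tool down, closing axis y at world angle yaw (deg)"""
    a=np.radians(yaw);y=np.array([np.cos(a),np.sin(a),0]);z=np.array([0,0,-1.]);return np.stack([np.cross(y,z),y,z],1)
def plan(targets,start=None,vmax=80.):
    """targets: (pos, Rmat) -> prints scaled one-call steps"""
    o=ctrl.get_obs();p,Rm=start or (o["ee_pos"],R.from_rotvec(o["orientation"]).as_matrix())
    for tp,tR in targets:
        rv=R.from_matrix(Rm.T@tR).as_rotvec(degrees=True)
        n=max(1,int(np.ceil(np.linalg.norm(rv)/42)))
        while True:
            q,Q,out=p.copy(),Rm.copy(),[];ok=True
            for i in range(n):
                r=(R.from_matrix(Q.T@tR).as_rotvec(degrees=True)/(n-i)/180).round(4)
                s=(Q.T@((tp-q)/(n-i))/80).round(4)
                ok&=abs(s).max()<=vmax/80; out.append(np.r_[r,s]); q=q+Q@s*80; Q=Q@R.from_rotvec(r*180,degrees=True).as_matrix()
            if ok:break
            n+=1
        for c in out:print((c+0.).tolist())
        p,Rm=q,Q;print("  ->",p.round(1))
def st():
    o=ctrl.get_obs();print({k:np.round(o[k],2).tolist() for k in("t","ee_pos","orientation","ft_force","width","grasp_force")})
E
python3 - <<'E'
from h import *
D=down(1.1)
plan([(np.array([453,115.5,215.]),D),(np.array([453,115.5,125.]),D)])
E
```

```text
[-0.0001, 0.0, 0.0542, -0.6846, -0.6373, -0.0097]
[0.0, 0.0, 0.0542, -0.7827, -0.5121, -0.0099]
[0.0, 0.0, 0.0542, -0.8581, -0.3721, -0.0099]
[-0.0001, 0.0001, 0.0542, -0.9088, -0.2213, -0.0099]
[0.0, 0.0, 0.0542, -0.9332, -0.0641, -0.0103]
[-0.0001, 0.0001, 0.0542, -0.9305, 0.0949, -0.0103]
[0.0, 0.0, 0.0542, -0.901, 0.2513, -0.0105]
  -> [453.  115.5 215. ]
[0.0, 0.0, 0.0, 0.0001, 0.0, 0.5625]
[0.0, 0.0, 0.0, 0.0001, 0.0001, 0.5625]
  -> [453.  115.5 125. ]
```

Emit:
arm_command --rows '[0, 0, 0.0542, -0.6846, -0.6373, -0.01, -0.205, 0, 0, 0.0542, -0.6846, -0.6373, -0.01, -0.205]'

```text
t: 0.3
ee_pos: [253.5, 515.6, 209.7]
orientation: [0.828, 3.03, -0.004]
ft_force: [0.6, -1.1, -0.4]
width: 74.9
grasp_force: 0.0
```

Emit:
arm_command --rows '[0, 0, 0.0542, -0.7827, -0.5121, -0.01, -0.205, 0, 0, 0.0542, -0.7827, -0.5121, -0.01, -0.205]'

```text
t: 0.5
ee_pos: [287.0, 448.0, 210.8]
orientation: [1.085, 2.948, -0.003]
ft_force: [-0.4, -0.1, 0.1]
width: 59.5
grasp_force: 0.0
```

Emit:
arm_command --rows '[0, 0, 0.0542, -0.8581, -0.3721, -0.01, -0.205, 0, 0, 0.0542, -0.8581, -0.3721, -0.01, -0.205]'

```text
t: 0.7
ee_pos: [320.3, 381.1, 211.8]
orientation: [1.332, 2.845, -0.003]
ft_force: [0.7, -0.3, 0.1]
width: 43.4
grasp_force: 0.0
```

Emit:
arm_command --rows '[0, 0, 0.0542, -0.9088, -0.2213, -0.01, -0.205, 0, 0, 0.0542, -0.9088, -0.2213, -0.01, -0.205]'

```text
t: 0.9
ee_pos: [353.7, 314.3, 212.7]
orientation: [1.569, 2.721, -0.002]
ft_force: [-0.4, 0.7, 0.9]
width: 35.1
grasp_force: 0.0
```

Emit:
arm_command --rows '[0, 0, 0.0542, -0.9332, -0.0641, -0.01, -0.205, 0, 0, 0.0542, -0.9332, -0.0641, -0.01, -0.205]'

```text
t: 1.1
ee_pos: [387.1, 247.4, 213.6]
orientation: [1.795, 2.578, -0.001]
ft_force: [-0.1, -0.1, -0.1]
width: 34.7
grasp_force: 0.0
```

Emit:
arm_command --rows '[0, 0, 0.0542, -0.9305, 0.0949, -0.01, -0.205, 0, 0, 0.0542, -0.9305, 0.0949, -0.01, -0.205]'

```text
t: 1.3
ee_pos: [420.6, 180.5, 214.5]
orientation: [2.008, 2.416, -0.001]
ft_force: [0.1, 0.8, 0.7]
width: 35.1
grasp_force: 0.0
```

Emit:
arm_command --rows '[0, 0, 0.0542, -0.901, 0.2513, -0.01, -0.205, 0, 0, 0.0542, -0.901, 0.2513, -0.01, -0.205, 0, 0, 0.0542, -0.901, 0.2513, -0.01, -0.205]'

```text
t: 1.6
ee_pos: [454.2, 113.7, 215.3]
orientation: [2.204, 2.238, -0.0]
ft_force: [0.1, -0.2, -0.1]
width: 34.8
grasp_force: 0.0
```

Emit:
arm_command --rows '[0, 0, 0, 0, -0.0125, 0.5, -0.205, 0, 0, 0, 0, -0.0125, 0.9, -0.205, 0, 0, 0, 0, -0.0125, 0.9, -0.205]'

```text
t: 1.9
ee_pos: [448.6, 115.8, 140.1]
orientation: [-2.196, -2.24, 0.01]
ft_force: [0.1, -0.3, 0.9]
width: 34.6
grasp_force: 0.0
```

Emit:
arm_command --rows '[0, 0, 0, 0, 0, 0.1, -0.205, 0, 0, 0, 0, 0, 0.21, -0.205, 0, 0, 0, 0, 0, 0.21, -0.205]'

```text
t: 2.2
ee_pos: [452.2, 116.2, 126.6]
orientation: [2.199, 2.243, 0.0]
ft_force: [0.4, 0.1, -0.2]
width: 34.8
grasp_force: 0.0
```

Emit:
arm_command --rows '[0, 0, 0, 0, 0, 0, -1, 0, 0, 0, 0, 0, 0, -1, 0, 0, 0, 0, 0, 0, -1, 0, 0, 0, 0, 0, 0, -1]'

```text
t: 2.6
ee_pos: [452.4, 115.9, 126.9]
orientation: [2.2, 2.242, 0.001]
ft_force: [-0.1, -1.2, 1.1]
width: 6.1
grasp_force: 0.0
```

```bash
python3 - <<'E'
from h import *
st()
a,_,_=cloud("side");b,_,W=cloud("top")
c=np.hstack([cv2.resize(a[190:300,215:345],(390,330)),cv2.resize(b[170:280,180:310],(390,330))]);save(c,"pics/g1.png",1)
E
```

```text
{'t': 2.6, 'ee_pos': [452.39, 115.93, 126.92], 'orientation': [2.2, 2.24, 0.0], 'ft_force': [-0.08, -1.2, 1.06], 'width': 6.09, 'grasp_force': 0.0}
```

View pics/g1.png

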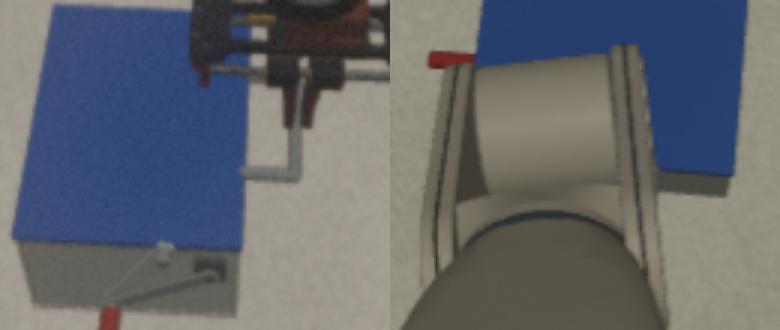

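The crop shows the bar (about (297,110)) running between the two fingers. I'll give them another moment to close.

Emit:
arm_command --rows '[0, 0, 0, 0, 0, 0, -1, 0, 0, 0, 0, 0, 0, -1]'

```text
t: 2.9
ee_pos: [452.2, 115.9, 126.6]
orientation: [2.2, 2.243, 0.0]
ft_force: [0.1, -0.0, -1.0]
width: 0.6
grasp_force: 0.0
```

```bash
python3 - <<'E'
from h import *
st()
a,d,W=cloud("side")
save(a[190:270,280:345],"pics/g2.png",9)
z0=np.load("side0.npz")["W"]
for v in range(214,252,3): print(v,[tuple(W[v,u].round().astype(int)) for u in (307,310,313,316)],z0[v,313].round())
E
```

```text
{'t': 2.9, 'ee_pos': [452.21, 115.92, 126.6], 'orientation': [2.2, 2.24, 0.0], 'ft_force': [0.13, -0.0, -0.99], 'width': 0.64, 'grasp_force': 0.0}
214 [(np.int64(472), np.int64(150), np.int64(243)), (np.int64(466), np.int64(149), np.int64(242)), (np.int64(459), np.int64(149), np.int64(243)), (np.int64(452), np.int64(145), np.int64(239))] [454.  65. 132.]
217 [(np.int64(472), np.int64(149), np.int64(230)), (np.int64(465), np.int64(150), np.int64(233)), (np.int64(458), np.int64(149), np.int64(232)), (np.int64(449), np.int64(121), np.int64(194))] [454.  77. 135.]
220 [(np.int64(466), np.int64(-12), np.int64(0)), (np.int64(463), np.int64(126), np.int64(188)), (np.int64(456), np.int64(127), np.int64(190)), (np.int64(449), np.int64(128), np.int64(192))] [454.  81. 128.]
223 [(np.int64(466), np.int64(2), np.int64(4)), (np.int64(457), np.int64(-1), np.int64(0)), (np.int64(456), np.int64(128), np.int64(179)), (np.int64(448), np.int64(126), np.int64(178))] [453.  93. 130.]
226 [(np.int64(466), np.int64(12), np.int64(1)), (np.int64(457), np.int64(10), np.int64(0)), (np.int64(455), np.int64(128)
[... 1013 characters left out ...]
64(148), np.int64(130)), (np.int64(438), np.int64(61), np.int64(-1))] [452. 148. 131.]
244 [(np.int64(463), np.int64(74), np.int64(0)), (np.int64(455), np.int64(75), np.int64(3)), (np.int64(452), np.int64(157), np.int64(131)), (np.int64(437), np.int64(71), np.int64(-2))] [452. 158. 132.]
247 [(np.int64(466), np.int64(166), np.int64(130)), (np.int64(459), np.int64(166), np.int64(131)), (np.int64(452), np.int64(165), np.int64(130)), (np.int64(437), np.int64(82), np.int64(0))] [451. 163. 126.]
250 [(np.int64(463), np.int64(93), np.int64(-2)), (np.int64(458), np.int64(169), np.int64(122)), (np.int64(451), np.int64(171), np.int64(125)), (np.int64(437), np.int64(95), np.int64(4))] [451. 170. 124.]
```

View pics/g2.png

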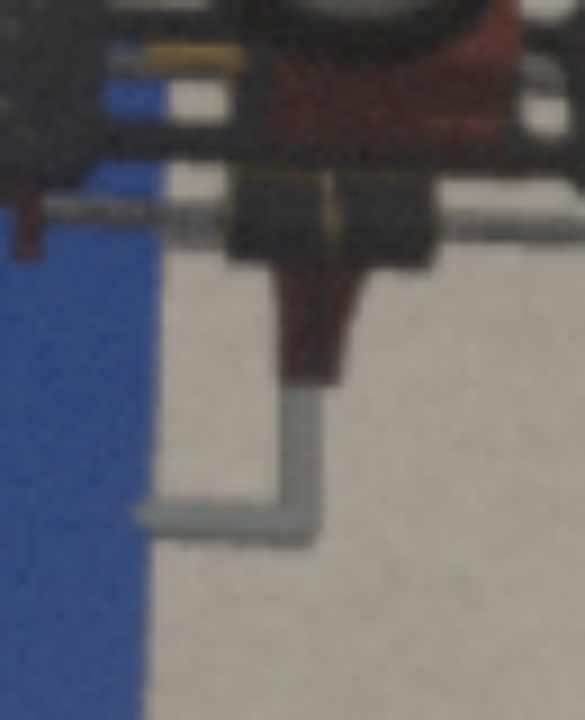

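```bash
python3 - <<'E'
from h import *
print(ctrl.finger_overhang); o=ctrl.get_obs(); print(o["qpos"],o["ft_force"],o["moment"])
a,d,W=cloud("side")
for v in range(228,240): print(v,[tuple(W[v,u].round().astype(int).tolist()) for u in range(308,320)])
E
```

```text
19.0
[ 2.25375607e-01  3.22059923e-01  2.03329729e+00 -3.77722489e-05
  7.86287030e-01  2.06392848e-01] [-0.23704919  0.42325137  1.13928002] [-0.1012461   0.07557068 -0.00446124]
228 [(462, 18, 0), (459, 18, 0), (456, 17, 0), (459, 129, 160), (457, 127, 157), (454, 126, 155), (452, 127, 158), (449, 127, 157), (447, 128, 159), (445, 130, 161), (442, 127, 157), (430, 14, -2)]
229 [(462, 19, -4), (459, 19, -3), (456, 20, -1), (459, 127, 152), (456, 128, 153), (454, 127, 152), (451, 126, 151), (449, 128, 155), (447, 128, 155), (444, 128, 154), (433, 18, -2), (430, 17, -3)]
230 [(462, 23, -2), (459, 26, 1), (456, 24, -1), (459, 128, 149), (456, 129, 151), (454, 127, 148), (451, 122, 141), (449, 129, 151), (446, 129, 152), (444, 128, 150), (433, 23, 1), (430, 23, 0)]
231 [(462, 25, -5), (459, 30, 3), (456, 26, -4), (458, 127, 144), (456, 127, 144), (453, 128, 145), (451, 123, 139), (449, 129, 147), (446, 128, 146), (443, 126, 143), (433, 27, 1), (429, 24, -3)]
232 [(462, 31, -1), (459, 31, -1), (456, 34, 4), (458, 127, 139), (456, 127, 139), (453, 128, 141), (450, 118, 126), (448, 128, 14
[... 710 characters left out ...]
(455, 134, 132), (452, 132, 129), (450, 132, 129), (447, 131, 128), (438, 44, -1), (435, 45, 1), (432, 44, 0), (430, 45, 2)]
237 [(461, 46, -5), (458, 50, 0), (455, 45, -6), (457, 136, 129), (455, 135, 129), (452, 135, 130), (450, 135, 130), (447, 134, 128), (438, 48, 0), (435, 47, -2), (432, 47, 0), (429, 46, -3)]
238 [(461, 53, -1), (458, 53, 0), (455, 53, 0), (457, 140, 131), (455, 137, 127), (452, 138, 129), (450, 137, 127), (447, 139, 131), (438, 52, 0), (435, 48, -5), (432, 50, -2), (429, 51, 1)]
239 [(461, 56, -1), (458, 55, -3), (455, 54, -3), (457, 141, 129), (455, 141, 129), (452, 143, 132), (450, 142, 131), (447, 140, 128), (438, 56, 1), (435, 54, -1), (432, 53, -3), (429, 54, 0)]
```

The pictures show the closed fingertips ending at about (310,385) in the crop. That is z≈140, above the bar top at z≈131. So the real tips sit about 33 mm higher than ee_pos and the 19 mm overhang suggest. I'll trust the camera: reopen and go down carefully.

Emit:
arm_command --rows '[0, 0, 0, 0, 0.0125, 0, -0.205, 0, 0, 0, 0, 0.0125, 0, -0.205, 0, 0, 0, 0, 0.0125, 0, -0.205, 0, 0, 0, 0, 0.0125, 0, -0.205, 0, 0, 0, 0, 0.0125, 0, -0.205]'

```text
t: 3.5
ee_pos: [453.2, 115.9, 126.6]
orientation: [-2.2, -2.243, 0.0]
ft_force: [0.3, 1.4, -0.2]
width: 34.1
grasp_force: 0.0
```

Emit:
arm_command --rows '[0, 0, 0, 0, 0, 0.05, -0.205, 0, 0, 0, 0, 0, 0.1, -0.205, 0, 0, 0, 0, 0, 0.15, -0.205, 0, 0, 0, 0, 0, 0.15, -0.205]'

```text
t: 3.9
ee_pos: [452.7, 115.8, 113.8]
orientation: [-2.2, -2.242, 0.002]
ft_force: [0.9, -0.2, -0.1]
width: 35.0
grasp_force: 0.0
```

Emit:
arm_command --rows '[0, 0, 0, 0, 0, 0.06, -0.205, 0, 0, 0, 0, 0, 0.12, -0.205, 0, 0, 0, 0, 0, 0.18, -0.205, 0, 0, 0, 0, 0, 0.23, -0.205, 0, 0, 0, 0, 0, 0.23, -0.205]'

```text
t: 4.4
ee_pos: [452.7, 115.8, 95.5]
orientation: [-2.2, -2.242, 0.002]
ft_force: [-0.1, 0.4, 0.1]
width: 34.9
grasp_force: 0.0
```

```bash
python3 - <<'E'
from h import *
st()
a,d,W=cloud("side")
save(a[190:270,280:345],"pics/g3.png",9)
E
```

```text
{'t': 4.4, 'ee_pos': [452.72, 115.84, 95.52], 'orientation': [-2.2, -2.24, 0.0], 'ft_force': [-0.08, 0.42, 0.15], 'width': 34.9, 'grasp_force': 0.0}
```

View pics/g3.png

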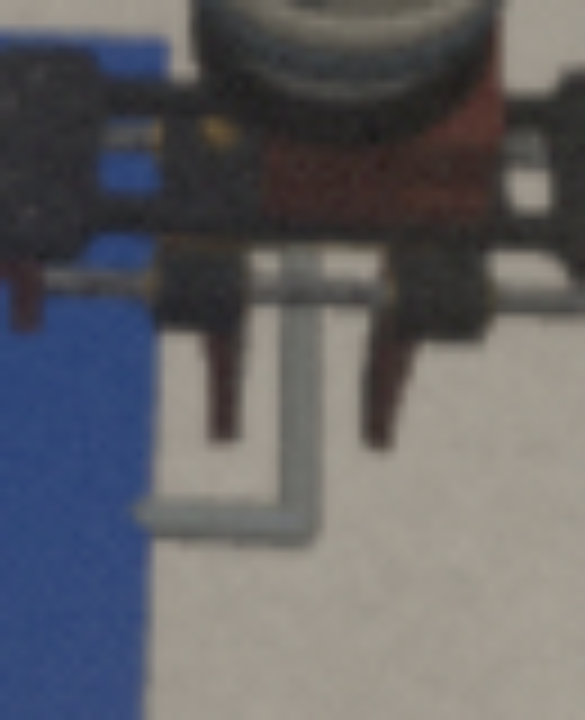

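Now the bar at (300,400) runs between the two fingers, whose tips at (222,440) and (378,450) are below it. Closing.

Emit:
arm_command --rows '[0, 0, 0, 0, 0, 0, -1, 0, 0, 0, 0, 0, 0, -1, 0, 0, 0, 0, 0, 0, -1, 0, 0, 0, 0, 0, 0, -1, 0, 0, 0, 0, 0, 0, -1]'

```text
t: 4.95
ee_pos: [453.8, 116.0, 96.4]
orientation: [2.2, 2.242, 0.002]
ft_force: [2.3, -1.2, 0.0]
width: 11.0
grasp_force: 30.0
```

```bash
python3 - <<'E'
from h import *
st()
a,d,W=cloud("side")
hsv=cv2.cvtColor(a,cv2.COLOR_RGB2HSV)
for v in range(232,244): print(v,[tuple(W[v,u].round().astype(int).tolist()) for u in range(305,322,2)])
E
```

```text
{'t': 4.95, 'ee_pos': [453.82, 115.99, 96.4], 'orientation': [2.2, 2.24, 0.0], 'ft_force': [2.31, -1.18, 0.05], 'width': 11.01, 'grasp_force': 30.0}
232 [(471, 33, 0), (465, 30, -3), (463, 129, 141), (458, 117, 124), (453, 120, 129), (447, 117, 126), (443, 128, 142), (438, 126, 139), (424, 30, 1)]
233 [(471, 36, -1), (467, 112, 112), (463, 127, 133), (458, 123, 129), (453, 124, 131), (448, 123, 129), (487, 673, 933), (438, 125, 134), (424, 33, 0)]
234 [(470, 40, -1), (467, 116, 113), (463, 129, 132), (458, 126, 128), (453, 129, 134), (447, 125, 128), (443, 127, 132), (429, 36, -1), (424, 35, -2)]
235 [(470, 46, 4), (467, 120, 113), (462, 129, 128), (457, 129, 128), (452, 129, 130), (447, 129, 129), (442, 126, 126), (429, 41, 0), (424, 40, 0)]
236 [(470, 47, 0), (467, 124, 116), (462, 126, 119), (457, 132, 128), (453, 134, 132), (447, 130, 127), (442, 128, 124), (429, 43, -1), (424, 45, 3)]
237 [(470, 51, 0), (467, 128, 116), (462, 128, 117), (457, 134, 127), (453, 138, 134), (447, 135, 130), (442, 127, 119), (429, 46, -2), (424, 47, 0)]
238 [(470, 54, 0), (467, 128, 113), (462, 128, 112), (457, 137, 128), (452, 138, 129), (447, 138, 130), (441, 126, 113), (429, 50, -1), (424, 52, 2)]
239 [(470, 56, -3), (464, 57, 0), (458, 55, -2), (457, 138, 124), (452, 142, 130), (447, 140, 128), (441, 129, 111), (429, 53, -2), (423, 54, 1)]
240 [(470, 61, 1), (464, 59, -2), (458, 60, 1), (457, 143, 126), (452, 145, 131), (447, 145, 131), (435, 58, 0), (429, 58, 1), (423, 57, -1)]
241 [(469, 64, 0), (464, 62, -3), (458, 62, -2), (457, 148, 130), (452, 148, 131), (447, 146, 128), (435, 61, -1), (429, 61, 0), (423, 61, 0)]
242 [(469, 67, -1), (464, 65, -3), (458, 66, -1), (457, 150, 128), (452, 151, 130), (447, 148, 127), (435, 63, -4), (429, 63, -3), (423, 65, 1)]
243 [(469, 70, -2), (463, 69, -3), (458, 69, -2), (457, 153, 128), (452, 155, 133), (447, 151, 126), (435, 68, -1), (429, 69, 1), (423, 68, 0)]
```

```bash
cat >> h.py <<'E'
def bar(t): return np.array([-(222*np.cos(t)-6*np.sin(t)),222*np.sin(t)+6*np.cos(t)])
def arc(ts,g,n=5):
    """ts[0] is the present angle; prints calls of n rows (tool vertical, y = box x)"""
    for i in range(0,len(ts)-1,n):
        r=[]
        for t in ts[i+1:i+n+1]:
            d=(bar(t)-bar(ts[i]))/80; r+=[0,0,0,0,round(d[0],3),round(-d[1],3),g]
        print(round(ts[min(i+n,len(ts)-1)],3),r)
E
python3 -c "
from h import *
arc(np.linspace(0,1.2,25),-1)"
```

```text
0.25 [0, 0, 0, 0, np.float64(0.007), np.float64(-0.139), -1, 0, 0, 0, 0, np.float64(0.021), np.float64(-0.277), -1, 0, 0, 0, 0, np.float64(0.042), np.float64(-0.414), -1, 0, 0, 0, 0, np.float64(0.07), np.float64(-0.55), -1, 0, 0, 0, 0, np.float64(0.105), np.float64(-0.684), -1]
0.5 [0, 0, 0, 0, np.float64(0.041), np.float64(-0.133), -1, 0, 0, 0, 0, np.float64(0.089), np.float64(-0.263), -1, 0, 0, 0, 0, np.float64(0.143), np.float64(-0.391), -1, 0, 0, 0, 0, np.float64(0.204), np.float64(-0.515), -1, 0, 0, 0, 0, np.float64(0.271), np.float64(-0.637), -1]
0.75 [0, 0, 0, 0, np.float64(0.073), np.float64(-0.118), -1, 0, 0, 0, 0, np.float64(0.151), np.float64(-0.233), -1, 0, 0, 0, 0, np.float64(0.236), np.float64(-0.343), -1, 0, 0, 0, 0, np.float64(0.325), np.float64(-0.449), -1, 0, 0, 0, 0, np.float64(0.42), np.float64(-0.55), -1]
1.0 [0, 0, 0, 0, np.float64(0.1), np.float64(-0.096), -1, 0, 0, 0, 0, np.float64(0.204), np.float64(-0.188), -1, 0, 0, 0, 0, np.float64(0.313), np.float64(-0.274), -1, 0, 0, 0, 0, np.float64(0.426), np.float64(-0.354), -1, 0, 0, 0, 0, np.float64(0.543), np.float64(-0.429), -1]
1.2 [0, 0, 0, 0, np.float64(0.121), np.float64(-0.069), -1, 0, 0, 0, 0, np.float64(0.244), np.float64(-0.132), -1, 0, 0, 0, 0, np.float64(0.371), np.float64(-0.188), -1, 0, 0, 0, 0, np.float64(0.501), np.float64(-0.238), -1]
```

Emit:
arm_command --rows '[0, 0, 0, 0, 0.007, -0.139, -1, 0, 0, 0, 0, 0.021, -0.277, -1, 0, 0, 0, 0, 0.042, -0.414, -1, 0, 0, 0, 0, 0.07, -0.55, -1, 0, 0, 0, 0, 0.105, -0.684, -1]'

```text
t: 5.5
ee_pos: [461.5, 116.1, 151.1]
orientation: [-2.2, -2.242, 0.0]
ft_force: [5.1, -0.3, -9.1]
width: 11.1
grasp_force: 30.0
```

Emit:
arm_command --rows '[0, 0, 0, 0, 0.041, -0.133, -1, 0, 0, 0, 0, 0.089, -0.263, -1, 0, 0, 0, 0, 0.143, -0.391, -1, 0, 0, 0, 0, 0.204, -0.515, -1, 0, 0, 0, 0, 0.271, -0.637, -1]'

```text
t: 6.0
ee_pos: [481.7, 116.4, 202.1]
orientation: [-2.198, -2.24, 0.005]
ft_force: [-4.6, 1.9, -4.8]
width: 11.4
grasp_force: 30.0
```

Emit:
arm_command --rows '[0, 0, 0, 0, 0.073, -0.118, -1, 0, 0, 0, 0, 0.151, -0.233, -1, 0, 0, 0, 0, 0.236, -0.343, -1, 0, 0, 0, 0, 0.325, -0.449, -1, 0, 0, 0, 0, 0.42, -0.55, -1]'

```text
t: 6.5
ee_pos: [512.7, 117.0, 246.3]
orientation: [-2.196, -2.238, 0.011]
ft_force: [-17.9, 2.1, 7.7]
width: 11.0
grasp_force: 30.0
```

Emit:
arm_command --rows '[0, 0, 0, 0, 0, 0, -1, 0, 0, 0, 0, 0, 0, -1]'

```text
t: 6.7
ee_pos: [513.8, 117.1, 247.3]
orientation: [-2.197, -2.239, 0.008]
ft_force: [-16.6, 0.7, 12.9]
width: 11.0
grasp_force: 30.0
```

```bash
python3 - <<'E'
from h import *
st()
a,d,W=cloud("side")
hsv=cv2.cvtColor(a,cv2.COLOR_RGB2HSV).astype(int)
x,y,z=W[...,0],W[...,1],W[...,2]
m=(abs(hsv[...,0]-112)<14)&(hsv[...,1]>110)&(z>135)&(x>440)&(x<720)&(y>-20)&(y<70)
P=W[m];print(len(P))
c=P.mean(0);n=np.linalg.svd(P-c,full_matrices=False)[2][2];n*=np.sign(n[2]);print("lid angle",np.arctan2(-n[0],n[2]),c)
E
```

```text
{'t': 6.7, 'ee_pos': [513.8, 117.07, 247.34], 'orientation': [-2.2, -2.24, 0.01], 'ft_force': [-16.56, 0.75, 12.92], 'width': 10.99, 'grasp_force': 30.0}
663
lid angle -0.7264254192413402 [616.0942527   40.21683202 186.46087888]
```

Emit:
arm_command --rows '[0, 0, 0, 0, -0.04, -0.03, -1, 0, 0, 0, 0, -0.04, -0.03, -1]'

```text
t: 6.95
ee_pos: [515.1, 117.1, 248.9]
orientation: [2.198, 2.241, 0.004]
ft_force: [5.3, 0.5, -7.8]
width: 11.4
grasp_force: 30.0
```

```bash
python3 - <<'E'
from h import *
arc([float(t) for t in np.linspace(.745,1.2,13)],-1,4)
E
```

```text
0.897 [0, 0, 0, 0, np.float64(0.075), np.float64(-0.074), -1, 0, 0, 0, 0, np.float64(0.152), np.float64(-0.145), -1, 0, 0, 0, 0, np.float64(0.233), np.float64(-0.213), -1, 0, 0, 0, 0, np.float64(0.315), np.float64(-0.278), -1]
1.048 [0, 0, 0, 0, np.float64(0.085), np.float64(-0.062), -1, 0, 0, 0, 0, np.float64(0.173), np.float64(-0.12), -1, 0, 0, 0, 0, np.float64(0.262), np.float64(-0.176), -1, 0, 0, 0, 0, np.float64(0.354), np.float64(-0.227), -1]
1.2 [0, 0, 0, 0, np.float64(0.094), np.float64(-0.048), -1, 0, 0, 0, 0, np.float64(0.189), np.float64(-0.093), -1, 0, 0, 0, 0, np.float64(0.286), np.float64(-0.134), -1, 0, 0, 0, 0, np.float64(0.384), np.float64(-0.171), -1]
```

Emit:
arm_command --rows '[0, 0, 0, 0, 0.075, -0.074, -1, 0, 0, 0, 0, 0.152, -0.145, -1, 0, 0, 0, 0, 0.233, -0.213, -1, 0, 0, 0, 0, 0.315, -0.278, -1, 0, 0, 0, 0, 0.315, -0.278, -1]'

```text
t: 7.45
ee_pos: [539.9, 117.6, 272.0]
orientation: [2.2, 2.242, 0.002]
ft_force: [-4.2, 0.5, 3.3]
width: 10.9
grasp_force: 30.0
```

Emit:
arm_command --rows '[0, 0, 0, 0, 0.08, -0.066, -1, 0, 0, 0, 0, 0.165, -0.13, -1, 0, 0, 0, 0, 0.254, -0.187, -1, 0, 0, 0, 0, 0.346, -0.239, -1, 0, 0, 0, 0, 0.346, -0.239, -1]'

```text
t: 7.95
ee_pos: [568.2, 118.1, 291.5]
orientation: [2.199, 2.241, 0.003]
ft_force: [-3.4, 0.3, 4.8]
width: 11.1
grasp_force: 30.0
```

```bash
cat >> h.py <<'E'
def lid():
    a,d,W=cloud("side")
    hsv=cv2.cvtColor(a,cv2.COLOR_RGB2HSV).astype(int);x,y,z=W[...,0],W[...,1],W[...,2]
    m=(abs(hsv[...,0]-112)<14)&(hsv[...,1]>110)&(z>140)&(x>440)&(x<720)&(y>0)&(y<235)
    m=cv2.erode(m.astype(np.uint8),np.ones((3,3)))>0
    P=W[m][:,[0,2]];c=P.mean(0);v=np.linalg.svd(P-c,full_matrices=False)[2][0];v*=-np.sign(v[0]) if abs(v[0])>.05 else np.sign(v[1])
    t=np.arctan2(v[1],-v[0]); o=ctrl.get_obs()["ee_pos"]
    b=bar(t)+[675,120];print("lid t",t.round(3),"n",len(P),"bar xz",b.round(1),"tool-bar",(o[[0,2]]-b).round(1))
    return a,W
E
python3 - <<'E'
from h import *
st();a,W=lid();save(a[120:300,215:415],"pics/g4.png",3.5)
E
```

```text
{'t': 7.95, 'ee_pos': [568.16, 118.13, 291.46], 'orientation': [2.2, 2.24, 0.0], 'ft_force': [-3.44, 0.32, 4.77], 'width': 11.07, 'grasp_force': 30.0}
lid t 0.966 n 129 bar xz [553.7 306. ] tool-bar [ 14.4 -14.5]
```

View pics/g4.png

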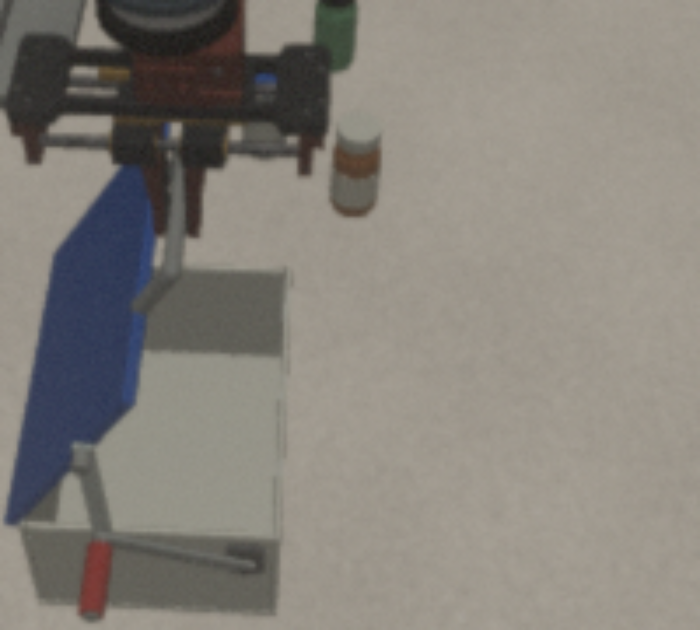

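The picture shows the lid well up, with the bar between the fingers around (178,200). The stay runs from (82,450) to the knob at (95,575), and the amber bottle stands free at (355,165). Continuing along the arc.

Emit:
arm_command --rows '[0, 0, 0, 0, 0.094, -0.048, -1, 0, 0, 0, 0, 0.189, -0.085, -1, 0, 0, 0, 0, 0.286, -0.12, -1, 0, 0, 0, 0, 0.384, -0.15, -1, 0, 0, 0, 0, 0.384, -0.15, -1]'

```text
t: 8.5
ee_pos: [599.5, 118.7, 305.0]
orientation: [2.198, 2.24, 0.006]
ft_force: [-4.3, -0.7, 12.8]
width: 11.0
grasp_force: 30.0
```

```bash
python3 - <<'E'
from h import *
st();a,W=lid();x,y,z=[W[...,i] for i in range(3)]
ex=ctrl.get_obs()["ee_pos"][0]
# left of fingers: bar ; finger faces
m=(abs(x-ex)<14)&(y>132)&(y<158)&(z>280);print("bar",W[m].mean(0).round(1),W[m][:,2].max(),m.sum(),W[m][:,0].min(),W[m][:,0].max())
m=(abs(x-ex)<40)&(abs(abs(x-ex)-12)<6)&(y>122)&(y<131)&(z>280)&(z<420);Q=W[m];print("finger",len(Q),np.sort(Q[:,2])[:8].round())
E
```

```text
{'t': 8.5, 'ee_pos': [599.51, 118.68, 305.05], 'orientation': [2.2, 2.24, 0.01], 'ft_force': [-4.35, -0.73, 12.81], 'width': 11.05, 'grasp_force': 30.0}
lid t 1.483 n 19 bar xz [661.5 341.7] tool-bar [-61.9 -36.6]
bar [599.3 149.1 504.4] 669.3111533268846 1172 585.5646462679761 613.5194869790258
finger 148 [290. 290. 291. 292. 292. 292. 292. 292.]
```

Emit:
arm_command --rows '[0, 0, 0, 0, 0.05, -0.03, -1, 0, 0, 0, 0, 0.1, -0.05, -1, 0, 0, 0, 0, 0.15, -0.07, -1, 0, 0, 0, 0, 0.15, -0.07, -1]'

```text
t: 8.95
ee_pos: [610.6, 118.9, 309.0]
orientation: [2.199, 2.241, 0.003]
ft_force: [-4.4, -0.5, 6.4]
width: 11.5
grasp_force: 30.0
```

Emit:
arm_command --rows '[0, 0, 0, 0, 0.02, -0.006, -1, 0, 0, 0, 0, 0.03, -0.01, -1, 0, 0, 0, 0, 0.03, -0.01, -1]'

```text
t: 9.25
ee_pos: [612.2, 118.8, 309.5]
orientation: [2.199, 2.242, 0.002]
ft_force: [-5.9, -0.3, 5.4]
width: 11.2
grasp_force: 30.0
```

Emit:
arm_command --rows '[0, 0, 0, 0, 0.02, -0.006, -1, 0, 0, 0, 0, 0.036, -0.011, -1, 0, 0, 0, 0, 0.036, -0.011, -1]'

```text
t: 9.55
ee_pos: [615.1, 118.9, 310.3]
orientation: [2.199, 2.242, 0.002]
ft_force: [-5.0, -1.2, 4.8]
width: 10.7
grasp_force: 30.0
```

Emit:
arm_command --rows '[0, 0, 0, 0, 0.02, -0.006, -1, 0, 0, 0, 0, 0.03, -0.009, -1, 0, 0, 0, 0, 0.03, -0.009, -1]'

```text
t: 9.85
ee_pos: [617.5, 118.9, 310.8]
orientation: [2.199, 2.242, 0.002]
ft_force: [-5.7, 0.2, 5.6]
width: 11.3
grasp_force: 30.0
```

Emit:
arm_command --rows '[0, 0, 0, 0, 0.015, -0.004, -1, 0, 0, 0, 0, 0.025, -0.007, -1, 0, 0, 0, 0, 0.025, -0.007, -1]'

```text
t: 10.15
ee_pos: [619.4, 119.0, 311.3]
orientation: [2.199, 2.242, 0.001]
ft_force: [-4.9, -1.2, 5.4]
width: 11.3
grasp_force: 30.0
```

Emit:
arm_command --rows '[0, 0, 0, 0, 0.015, -0.004, -1, 0, 0, 0, 0, 0.025, -0.006, -1, 0, 0, 0, 0, 0.025, -0.006, -1]'

```text
t: 10.45
ee_pos: [621.5, 119.0, 311.8]
orientation: [2.199, 2.242, 0.002]
ft_force: [-4.4, -0.3, 5.9]
width: 11.4
grasp_force: 30.0
```

Emit:
arm_command --rows '[0, 0, 0, 0, 0.015, -0.004, -1, 0, 0, 0, 0, 0.025, -0.007, -1, 0, 0, 0, 0, 0.025, -0.007, -1]'

```text
t: 10.75
ee_pos: [623.4, 119.0, 312.2]
orientation: [2.199, 2.242, 0.001]
ft_force: [-3.9, -0.4, 5.8]
width: 11.4
grasp_force: 30.0
```

Emit:
arm_command --rows '[0, 0, 0, 0, 0.015, -0.004, -1, 0, 0, 0, 0, 0.025, -0.006, -1, 0, 0, 0, 0, 0.025, -0.006, -1]'

```text
t: 11.05
ee_pos: [625.5, 119.1, 312.6]
orientation: [2.199, 2.242, 0.002]
ft_force: [-4.5, -1.2, 5.5]
width: 11.2
grasp_force: 30.0
```

Emit:
arm_command --rows '[0, 0, 0, 0, 0.015, -0.004, -1, 0, 0, 0, 0, 0.025, -0.006, -1, 0, 0, 0, 0, 0.025, -0.006, -1]'

```text
t: 11.35
ee_pos: [627.4, 119.1, 313.1]
orientation: [2.199, 2.242, 0.001]
ft_force: [-4.4, -0.6, 5.0]
width: 11.2
grasp_force: 30.0
```

Emit:
arm_command --rows '[0, 0, 0, 0, 0.015, -0.004, -1, 0, 0, 0, 0, 0.025, -0.005, -1, 0, 0, 0, 0, 0.025, -0.005, -1]'

```text
t: 11.65
ee_pos: [629.5, 119.2, 313.4]
orientation: [2.199, 2.242, 0.002]
ft_force: [-4.5, -0.5, 5.4]
width: 11.3
grasp_force: 30.0
```

Emit:
arm_command --rows '[0, 0, 0, 0, 0.015, -0.004, -1, 0, 0, 0, 0, 0.025, -0.006, -1, 0, 0, 0, 0, 0.025, -0.006, -1]'

```text
t: 11.95
ee_pos: [631.5, 119.2, 313.9]
orientation: [2.199, 2.242, 0.001]
ft_force: [-4.6, -0.0, 5.9]
width: 11.2
grasp_force: 30.0
```

Emit:
arm_command --rows '[0, 0, 0, 0, 0.015, -0.004, -1, 0, 0, 0, 0, 0.025, -0.005, -1, 0, 0, 0, 0, 0.025, -0.005, -1]'

```text
t: 12.25
ee_pos: [633.5, 119.2, 314.1]
orientation: [2.199, 2.242, 0.001]
ft_force: [-3.8, -1.2, 6.7]
width: 11.1
grasp_force: 30.0
```

Emit:
arm_command --rows '[0, 0, 0, 0, 0.015, -0.003, -1, 0, 0, 0, 0, 0.025, -0.005, -1, 0, 0, 0, 0, 0.025, -0.005, -1]'

```text
t: 12.55
ee_pos: [635.5, 119.3, 314.5]
orientation: [2.199, 2.242, 0.001]
ft_force: [-4.2, -0.7, 6.2]
width: 11.4
grasp_force: 30.0
```

Emit:
arm_command --rows '[0, 0, 0, 0, 0.015, -0.003, -1, 0, 0, 0, 0, 0.025, -0.004, -1, 0, 0, 0, 0, 0.025, -0.004, -1]'

```text
t: 12.85
ee_pos: [637.6, 119.3, 314.8]
orientation: [2.199, 2.242, 0.002]
ft_force: [-3.8, -1.5, 5.4]
width: 11.3
grasp_force: 30.0
```

Emit:
arm_command --rows '[0, 0, 0, 0, 0.015, -0.003, -1, 0, 0, 0, 0, 0.025, -0.004, -1, 0, 0, 0, 0, 0.025, -0.004, -1]'

```text
t: 13.15
ee_pos: [639.5, 119.3, 315.1]
orientation: [2.199, 2.242, 0.001]
ft_force: [-3.8, -1.1, 5.3]
width: 11.2
grasp_force: 30.0
```

Emit:
arm_command --rows '[0, 0, 0, 0, 0.015, -0.003, -1, 0, 0, 0, 0, 0.025, -0.004, -1, 0, 0, 0, 0, 0.025, -0.004, -1]'

```text
t: 13.45
ee_pos: [641.7, 119.4, 315.4]
orientation: [2.199, 2.242, 0.002]
ft_force: [-3.3, -1.6, 5.8]
width: 10.7
grasp_force: 30.0
```

Emit:
arm_command --rows '[0, 0, 0, 0, 0.015, -0.003, -1, 0, 0, 0, 0, 0.025, -0.004, -1, 0, 0, 0, 0, 0.025, -0.004, -1]'

```text
t: 13.75
ee_pos: [644.0, 119.5, 315.6]
orientation: [2.199, 2.241, 0.003]
ft_force: [-5.9, -0.6, 4.6]
width: 11.3
grasp_force: 30.0
```

Emit:
arm_command --rows '[0, 0, 0, 0, 0.015, -0.003, -1, 0, 0, 0, 0, 0.025, -0.003, -1, 0, 0, 0, 0, 0.025, -0.003, -1]'

```text
t: 14.05
ee_pos: [644.2, 119.5, 315.6]
orientation: [-2.199, -2.242, 0.002]
ft_force: [-7.7, -1.5, 7.1]
width: 11.0
grasp_force: 30.0
```

```bash
python3 - <<'E'
from h import *
st();a,d,W=cloud("side");save(a[120:320,215:415],"pics/g5.png",3)
hsv=cv2.cvtColor(a,cv2.COLOR_RGB2HSV).astype(int);x,y,z=[W[...,i] for i in range(3)]
m=((hsv[...,0]<6)|(hsv[...,0]>174))&(hsv[...,1]>130)&(y>240)&(y<320)&(x>480)&(x<720);print("knob",m.sum(),W[m].mean(0),W[m].min(0),W[m].max(0))
E
```

```text
{'t': 14.05, 'ee_pos': [644.18, 119.47, 315.65], 'orientation': [-2.2, -2.24, 0.0], 'ft_force': [-7.7, -1.52, 7.12], 'width': 10.97, 'grasp_force': 30.0}
knob 101 [583.25176148 278.89474828 176.85994232] [576.6120076  256.66080785 173.45470492] [589.63878448 301.25344509 180.39320516]
```

View pics/g5.png

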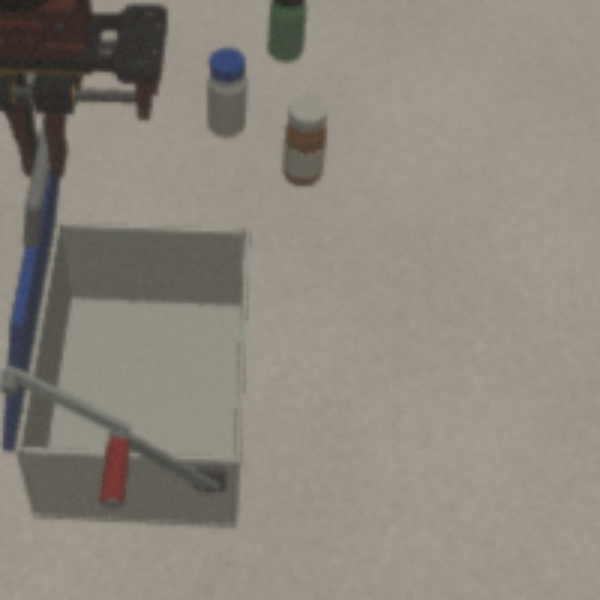

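The picture shows the stay nearly straight, from (12,380) via the knob at (115,470) to (210,480), and the force is starting to rise. One small nudge more.

Emit:
arm_command --rows '[0, 0, 0, 0, 0.012, -0.002, -1, 0, 0, 0, 0, 0.012, -0.002, -1]'

```text
t: 14.3
ee_pos: [644.6, 119.5, 315.7]
orientation: [-2.199, -2.241, 0.004]
ft_force: [-9.0, -1.1, 7.7]
width: 11.0
grasp_force: 30.0
```

Emit:
arm_command --rows '[0, 0, 0, 0, 0, 0, 0, 0, 0, 0, 0, -0.02, 0, 0, 0, 0, 0, 0, -0.03, 0, 0, 0, 0, 0, 0, -0.03, 0, 0, 0, 0, 0, 0, -0.03, 0, 0]'

```text
t: 14.8
ee_pos: [643.7, 119.6, 315.4]
orientation: [2.2, 2.242, 0.0]
ft_force: [0.1, -0.2, 0.8]
width: 43.0
grasp_force: 0.0
```

```bash
cat >> h.py <<'E'
def knob():
    a,d,W=cloud("side");hsv=cv2.cvtColor(a,cv2.COLOR_RGB2HSV).astype(int);x,y,z=[W[...,i] for i in range(3)]
    m=((hsv[...,0]<6)|(hsv[...,0]>174))&(hsv[...,1]>130)&(y>240)&(y<320)&(x>480)&(x<720)&(z<220)
    print("knob",m.sum(),np.median(W[m],0).round(1),W[m].min(0).round(1),W[m].max(0).round(1));return a,W
E
python3 - <<'E'
from h import *
st();knob()
E
```

```text
{'t': 14.8, 'ee_pos': [643.66, 119.6, 315.39], 'orientation': [2.2, 2.24, 0.0], 'ft_force': [0.08, -0.2, 0.8], 'width': 42.98, 'grasp_force': 0.0}
knob 102 [575.8 279.7 183.3] [569.4 256.4 179. ] [582.3 300.6 186.4]
```

The knob moved 7 mm toward the robot and 6 mm up, so the stay went past straight and has locked. The gripper is free. Next I plan the bottle move.

```bash
python3 - <<'E'
from h import *
D=down(1.1);o=ctrl.get_obs();p=o["ee_pos"]
A=np.array
plan([(p+[0,0,60],D),(A([470,-100,220.]),D),(A([445,-187.5,150.]),D),(A([445,-187.5,35.]),D)])
E
```

```text
[0.0, 0.0, -0.0001, 0.0, 0.0001, -0.75]
  -> [643.6 119.6 375.4]
[0.0, 0.0, 0.0, -0.9007, -0.7411, 0.6474]
[0.0, 0.0, 0.0, -0.9007, -0.741, 0.6474]
[0.0, 0.0, 0.0, -0.9006, -0.7411, 0.6474]
  -> [ 470. -100.  220.]
[0.0, 0.0, 0.0, -0.5438, -0.1669, 0.4375]
[0.0, 0.0, 0.0, -0.5437, -0.1668, 0.4374]
  -> [ 445.  -187.5  150. ]
[0.0, 0.0, 0.0, 0.0, -0.0001, 0.7188]
[0.0, 0.0, 0.0, 0.0, -0.0001, 0.7187]
  -> [ 445.  -187.5   35. ]
```

Emit:
arm_command --rows '[0, 0, 0, 0, 0, -0.4, 0, 0, 0, 0, 0, 0, -0.75, 0.4, 0, 0, 0, 0, 0, -0.75, 0.5]'

```text
t: 15.15
ee_pos: [645.5, 119.9, 380.2]
orientation: [2.197, 2.239, 0.01]
ft_force: [0.9, 0.9, 0.5]
width: 56.5
grasp_force: 0.0
```

Emit:
arm_command --rows '[0, 0, 0, -0.9, -0.74, 0.65, 0.5, 0, 0, 0, -0.9, -0.74, 0.65, 0.5, 0, 0, 0, -0.9, -0.74, 0.65, 0.5]'

```text
t: 15.45
ee_pos: [580.7, 43.8, 319.4]
orientation: [-2.199, -2.237, 0.01]
ft_force: [0.5, 0.4, 0.1]
width: 65.6
grasp_force: 0.0
```

Emit:
arm_command --rows '[0, 0, 0, -0.9, -0.74, 0.65, 0.5, 0, 0, 0, -0.9, -0.74, 0.65, 0.5, 0, 0, 0, -0.9, -0.74, 0.65, 0.5]'

```text
t: 15.75
ee_pos: [523.8, -28.6, 268.5]
orientation: [-2.2, -2.237, 0.007]
ft_force: [-0.2, 0.4, -0.1]
width: 65.7
grasp_force: 0.0
```

Emit:
arm_command --rows '[0, 0, 0, -0.9, -0.74, 0.65, 0.5, 0, 0, 0, -0.9, -0.74, 0.65, 0.5, 0, 0, 0, -0.9, -0.74, 0.65, 0.5]'

```text
t: 16.05
ee_pos: [466.9, -101.1, 217.3]
orientation: [-2.2, -2.237, 0.004]
ft_force: [0.6, 0.9, 0.3]
width: 65.9
grasp_force: 0.0
```

Emit:
arm_command --rows '[0, 0, 0, -0.9, -0.29, 0.8, 0.5, 0, 0, 0, -0.9, -0.29, 0.8, 0.5, 0, 0, 0, -0.9, -0.29, 0.8, 0.5, 0, 0, 0, -0.9, -0.29, 0.8, 0.5]'

```text
t: 16.45
ee_pos: [449.4, -172.4, 155.6]
orientation: [-2.202, -2.24, -0.001]
ft_force: [0.7, -0.6, -0.1]
width: 65.7
grasp_force: 0.0
```

```bash
python3 - <<'E'
from h import *
st();a,W=knob();x,y,z=[W[...,i] for i in range(3)]
Rm=R.from_rotvec(ctrl.get_obs()["orientation"]).as_matrix();print(Rm.round(3))
m=(z>92)&(z<108)&(abs(x-445)<40)&(abs(y+187)<40);print("cap",m.sum(),W[m].min(0).round(),W[m].max(0).round(),W[m].mean(0).round(1))
plan([(np.array([445,-187.5,35.]),down(1.1))])
E
```

```text
{'t': 16.45, 'ee_pos': [449.38, -172.44, 155.59], 'orientation': [-2.2, -2.24, -0.0], 'ft_force': [0.71, -0.55, -0.09], 'width': 65.73, 'grasp_force': 0.0}
knob 106 [576.  280.1 183.1] [569.7 255.9 179.3] [582.9 301.6 186.3]
[[-0.019  1.     0.002]
 [ 1.     0.019 -0.   ]
 [-0.     0.002 -1.   ]]
cap 107 [ 427. -205.   92.] [ 465. -169.  102.] [ 445.  -185.5   98.1]
[0.0003, 0.0, -0.0001, -0.0959, -0.0339, 0.758]
[0.0002, 0.0001, -0.0001, -0.0959, -0.0332, 0.758]
  -> [ 445.  -187.5   35. ]
```

Emit:
arm_command --rows '[0, 0, 0, -0.19, -0.067, 0, 0.5, 0, 0, 0, -0.19, -0.067, 0.4, 0.5, 0, 0, 0, -0.19, -0.067, 0.7, 0.5, 0, 0, 0, -0.19, -0.067, 0.7, 0.5]'

```text
t: 16.9
ee_pos: [443.2, -186.0, 98.6]
orientation: [-2.197, -2.243, 0.001]
ft_force: [-0.4, 0.7, 0.3]
width: 65.8
grasp_force: 0.0
```

```bash
python3 - <<'E'
from h import *
st();a,d,W=cloud("side");p=ctrl.get_obs()["ee_pos"];save(a[90:220,250:400],"pics/b1.png",4)
x,y,z=[W[...,i] for i in range(3)]
for s in(1,-1):
  m=(abs((x-p[0])*s-38)<7)&(abs(y-p[1])<14)&(z>30)&(z<200);Q=W[m];print(s,len(Q),np.sort(Q[:,2])[:10].round(),Q.mean(0).round(1))
E
```

```text
{'t': 16.9, 'ee_pos': [443.22, -186.01, 98.63], 'orientation': [-2.2, -2.24, 0.0], 'ft_force': [-0.39, 0.73, 0.35], 'width': 65.76, 'grasp_force': 0.0}
1 40 [109. 113. 114. 119. 120. 126. 126. 128. 128. 129.] [ 480.6 -174.9  145.4]
-1 65 [112. 114. 115. 117. 118. 118. 121. 123. 123. 124.] [ 405.6 -178.2  147.2]
```

View pics/b1.png

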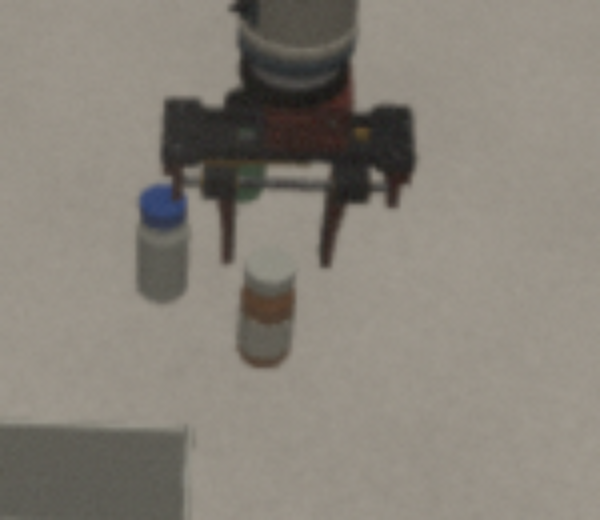

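The picture shows the fingertips at (228,262) and (326,262) straddling the amber cap at (270,270), with the tips about 12 mm above ee_pos. That is the same offset as before. Going down around the bottle.

Emit:
arm_command --rows '[0, 0, 0, -0.015, 0.02, 0.25, 0.5, 0, 0, 0, -0.015, 0.02, 0.5, 0.5, 0, 0, 0, -0.015, 0.02, 0.7, 0.5, 0, 0, 0, -0.015, 0.02, 0.7, 0.5]'

```text
t: 17.35
ee_pos: [445.5, -188.2, 43.9]
orientation: [-2.199, -2.244, -0.0]
ft_force: [0.2, -0.1, -0.1]
width: 65.6
grasp_force: 0.0
```

Emit:
arm_command --rows '[0, 0, 0, 0, 0, 0, -1, 0, 0, 0, 0, 0, 0, -1, 0, 0, 0, 0, 0, 0, -1, 0, 0, 0, 0, 0, 0, -1]'

```text
t: 17.75
ee_pos: [445.7, -189.1, 44.6]
orientation: [2.199, 2.241, 0.001]
ft_force: [0.2, 0.6, 6.9]
width: 43.3
grasp_force: 30.0
```

```bash
python3 - <<'E'
from h import *
D=down(1.1);E=down(91.1);p=ctrl.get_obs()["ee_pos"];A=np.array
plan([(p+[0,0,70],D),(A([450,-150,195.]),E),(A([560,117.5,195.]),E)])
E
```

```text
[0.0007, 0.0003, -0.0001, -0.0008, 0.0019, -0.875]
  -> [ 445.7 -189.1  114.6]
[0.0, 0.0, -0.1667, 0.1624, 0.0209, -0.3349]
[0.0, 0.0, -0.1666, 0.1302, 0.0993, -0.335]
[0.0, 0.0, -0.1667, 0.0632, 0.151, -0.3349]
  -> [ 450. -150.  195.]
[0.0, 0.0, 0.0, -0.3598, 0.8292, 0.0]
[0.0, 0.0, 0.0, -0.3598, 0.8291, 0.0]
[0.0, 0.0, 0.0, -0.3599, 0.8292, -0.0001]
[0.0, 0.0, 0.0, -0.3598, 0.8291, 0.0]
  -> [560.  117.5 195. ]
```

Emit:
arm_command --rows '[0, 0, 0, 0, 0, -0.25, -1, 0, 0, 0, 0, 0, -0.55, -1, 0, 0, 0, 0, 0, -0.875, -1, 0, 0, 0, 0, 0, -0.875, -1]'

```text
t: 18.15
ee_pos: [446.6, -189.6, 116.3]
orientation: [2.197, 2.239, 0.003]
ft_force: [0.9, -0.1, -1.7]
width: 43.0
grasp_force: 30.0
```

Emit:
arm_command --rows '[0, 0, -0.0417, 0.04, 0.005, -0.08, -1, 0, 0, -0.0833, 0.08, 0.01, -0.17, -1, 0, 0, -0.125, 0.12, 0.015, -0.25, -1, 0, 0, -0.1667, 0.1624, 0.021, -0.335, -1]'

```text
t: 18.55
ee_pos: [445.5, -175.3, 139.5]
orientation: [-1.537, -2.738, 0.0]
ft_force: [-0.1, -0.6, -0.7]
width: 43.2
grasp_force: 30.0
```

Emit:
arm_command --rows '[0, 0, -0.0417, 0.033, 0.025, -0.08, -1, 0, 0, -0.0833, 0.065, 0.05, -0.17, -1, 0, 0, -0.125, 0.098, 0.075, -0.25, -1, 0, 0, -0.1667, 0.13, 0.1, -0.335, -1]'

```text
t: 18.95
ee_pos: [447.0, -162.3, 166.3]
orientation: [-0.775, -3.043, -0.0]
ft_force: [-1.0, 0.7, -1.6]
width: 43.2
grasp_force: 30.0
```

Emit:
arm_command --rows '[0, 0, -0.0417, 0.016, 0.038, -0.08, -1, 0, 0, -0.0833, 0.032, 0.075, -0.17, -1, 0, 0, -0.125, 0.047, 0.113, -0.25, -1, 0, 0, -0.1667, 0.063, 0.15, -0.335, -1, 0, 0, -0.1667, 0.063, 0.15, -0.335, -1]'

```text
t: 19.45
ee_pos: [449.1, -149.5, 193.7]
orientation: [-0.033, 3.141, -0.0]
ft_force: [0.6, 0.6, -2.1]
width: 43.3
grasp_force: 30.0
```

Emit:
arm_command --rows '[0, 0, 0, -0.12, 0.28, 0, -1, 0, 0, 0, -0.24, 0.55, 0, -1, 0, 0, 0, -0.36, 0.83, 0, -1]'

```text
t: 19.75
ee_pos: [476.3, -82.2, 192.9]
orientation: [0.023, -3.14, -0.0]
ft_force: [-0.1, 0.1, -0.6]
width: 43.0
grasp_force: 30.0
```

Emit:
arm_command --rows '[0, 0, 0, -0.12, 0.28, 0, -1, 0, 0, 0, -0.24, 0.55, 0, -1, 0, 0, 0, -0.36, 0.83, 0, -1]'

```text
t: 20.05
ee_pos: [503.8, -15.0, 192.8]
orientation: [0.024, -3.14, -0.0]
ft_force: [-0.6, 0.5, -1.5]
width: 43.1
grasp_force: 30.0
```

Emit:
arm_command --rows '[0, 0, 0, -0.12, 0.28, 0, -1, 0, 0, 0, -0.24, 0.55, 0, -1, 0, 0, 0, -0.36, 0.83, 0, -1]'

```text
t: 20.35
ee_pos: [531.4, 51.9, 192.7]
orientation: [0.024, -3.14, 0.0]
ft_force: [0.2, 0.0, -1.8]
width: 42.9
grasp_force: 30.0
```

Emit:
arm_command --rows '[0, 0, 0, -0.12, 0.28, 0, -1, 0, 0, 0, -0.24, 0.55, 0, -1, 0, 0, 0, -0.36, 0.83, 0, -1, 0, 0, 0, -0.36, 0.83, 0, -1]'

```text
t: 20.75
ee_pos: [559.7, 120.0, 192.8]
orientation: [0.028, -3.141, -0.001]
ft_force: [-0.0, -0.2, -1.1]
width: 43.1
grasp_force: 30.0
```

```bash
python3 - <<'E'
from h import *
st();a,W=knob();p=ctrl.get_obs()["ee_pos"];save(a[60:320,195:455],"pics/p1.png",2.3)
x,y,z=[W[...,i] for i in range(3)]
hsv=cv2.cvtColor(a,cv2.COLOR_RGB2HSV).astype(int)
m=(abs(x-p[0])<30)&(abs(y-p[1])<30)&(z>130)&(z<260);Q=W[m];print(len(Q),np.sort(Q[:,2])[:8].round())
q=Q[Q[:,2]<190];print("bottle x",q[:,0].min(),q[:,0].max())
E
```

```text
{'t': 20.75, 'ee_pos': [559.68, 120.01, 192.78], 'orientation': [0.03, -3.14, -0.0], 'ft_force': [-0.03, -0.2, -1.1], 'width': 43.1, 'grasp_force': 30.0}
knob 102 [576.1 278.7 183.3] [569.7 254.9 180. ] [583.  299.5 187.2]
180 [147. 148. 150. 151. 152. 153. 153. 153.]
bottle x 538.0227686673558 580.8067569809897
```

View pics/p1.png

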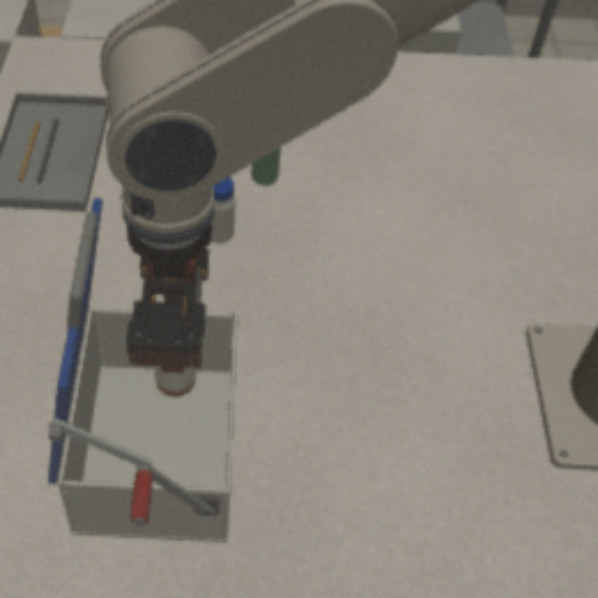

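The picture shows the bottle hanging over the box floor (bottom near (175,385)) and the lid still locked up. I'll check the wrist's clearance to the lid before lowering.

```bash
python3 - <<'E'
from h import *
for n in("side","top"):
    a,d,W=cloud(n);x,y,z=[W[...,i] for i in range(3)]
    lidm=(cv2.cvtColor(a,cv2.COLOR_RGB2HSV)[...,1]>120)
    for z0 in range(220,700,30):
        m=(z>z0)&(z<z0+30)&(y>0)&(y<240)&(x>450)&(x<760)&~lidm
        if m.sum()>5:print(n,z0,m.sum(),"x",x[m].min().round(),np.percentile(x[m],[97]).round(),x[m].max().round(),"y",y[m].min().round(),y[m].max().round())
E
```

```text
side 220 43 x 631.0 [656.] 658.0 y 8.0 240.0
side 250 92 x 549.0 [654.] 656.0 y 2.0 240.0
side 280 605 x 524.0 [649.] 654.0 y 0.0 240.0
side 310 926 x 524.0 [641.] 650.0 y 68.0 211.0
side 340 291 x 526.0 [644.] 646.0 y 67.0 174.0
side 370 298 x 522.0 [590.] 593.0 y 117.0 158.0
side 400 434 x 519.0 [593.] 597.0 y 115.0 160.0
side 430 269 x 521.0 [589.] 593.0 y 121.0 168.0
side 460 256 x 506.0 [578.] 583.0 y 168.0 185.0
side 490 900 x 460.0 [591.] 612.0 y 83.0 188.0
side 520 1956 x 450.0 [603.] 613.0 y 61.0 187.0
side 550 2867 x 450.0 [581.] 597.0 y 56.0 183.0
side 580 1439 x 450.0 [536.] 548.0 y 49.0 174.0
side 610 890 x 450.0 [490.] 498.0 y 42.0 165.0
side 640 14 x 450.0 [453.] 453.0 y 87.0 110.0
top 220 61 x 652.0 [659.] 659.0 y 1.0 69.0
top 250 69 x 647.0 [652.] 653.0 y 0.0 68.0
top 280 95 x 526.0 [654.] 655.0 y 0.0 177.0
top 310 332 x 526.0 [592.] 643.0 y 30.0 184.0
top 340 13 x 635.0 [645.] 646.0 y 63.0 94.0
top 400 18 x 536.0 [558.] 558.0 y 80.0 151.0
top 430 18 x 529.0 [547.] 547.0 y 83.0 145.0
top 460 85 x 520.0 [541.] 576.0 y 75.0 142.0
top 490 145 x 504.0 [564.] 602.0 y 52.0 154.0
top 520 1029 x 491.0 [596.] 608.0 y 53.0 182.0
top 550 1818 x 481.0 [587.] 599.0 y 57.0 181.0
top 580 585 x 470.0 [546.] 552.0 y 48.0 172.0
top 610 1208 x 450.0 [493.] 501.0 y 38.0 162.0
top 640 37 x 450.0 [454.] 454.0 y 74.0 104.0
```

Emit:
arm_command --rows '[0, 0, 0, 0, -0.025, 0.2, -1, 0, 0, 0, 0, -0.025, 0.4, -1, 0, 0, 0, 0, -0.025, 0.6, -1, 0, 0, 0, 0, -0.025, 0.8, -1, 0, 0, 0, 0, -0.025, 0.8, -1]'

```text
t: 21.4
ee_pos: [557.0, 114.6, 127.8]
orientation: [0.027, -3.137, 0.001]
ft_force: [-0.0, 0.2, -1.7]
width: 43.2
grasp_force: 30.0
```

Emit:
arm_command --rows '[0, 0, 0, 0, 0, 0.18, -1, 0, 0, 0, 0, 0, 0.36, -1, 0, 0, 0, 0, 0, 0.54, -1, 0, 0, 0, 0, 0, 0.7, -1, 0, 0, 0, 0, 0, 0.7, -1]'

```text
t: 21.9
ee_pos: [557.6, 115.8, 71.7]
orientation: [0.03, -3.138, 0.001]
ft_force: [-0.2, -0.2, -0.6]
width: 42.6
grasp_force: 30.0
```

Emit:
arm_command --rows '[0, 0, 0, 0, 0, 0.05, -1, 0, 0, 0, 0, 0, 0.1, -1, 0, 0, 0, 0, 0, 0.15, -1, 0, 0, 0, 0, 0, 0.15, -1]'

```text
t: 22.3
ee_pos: [559.0, 116.1, 61.7]
orientation: [0.03, -3.141, 0.0]
ft_force: [-0.1, -0.4, -0.0]
width: 43.1
grasp_force: 30.0
```

Emit:
arm_command --rows '[0, 0, 0, 0, 0, 0.04, -1, 0, 0, 0, 0, 0, 0.08, -1, 0, 0, 0, 0, 0, 0.12, -1, 0, 0, 0, 0, 0, 0.12, -1]'

```text
t: 22.7
ee_pos: [558.8, 116.0, 51.8]
orientation: [0.03, -3.141, 0.0]
ft_force: [-0.6, -0.4, -2.5]
width: 43.2
grasp_force: 30.0
```

Emit:
arm_command --rows '[0, 0, 0, 0, 0, 0.015, -1, 0, 0, 0, 0, 0, 0.015, -1]'

```text
t: 22.9
ee_pos: [559.1, 116.1, 51.1]
orientation: [0.031, -3.141, 0.0]
ft_force: [-0.4, 1.2, -1.0]
width: 43.0
grasp_force: 30.0
```

Emit:
arm_command --rows '[0, 0, 0, 0, 0, 0.012, -1, 0, 0, 0, 0, 0, 0.012, -1]'

```text
t: 23.1
ee_pos: [559.1, 116.1, 50.1]
orientation: [0.03, -3.141, 0.0]
ft_force: [1.0, 0.6, -1.0]
width: 43.2
grasp_force: 30.0
```

Emit:
arm_command --rows '[0, 0, 0, 0, 0, 0.012, -1, 0, 0, 0, 0, 0, 0.012, -1]'

```text
t: 23.3
ee_pos: [559.5, 116.2, 49.6]
orientation: [-0.031, 3.141, 0.0]
ft_force: [-0.1, 0.8, 3.4]
width: 43.0
grasp_force: 30.0
```

Emit:
arm_command --rows '[0, 0, 0, 0, 0, 0, 0.1, 0, 0, 0, 0, 0, 0, 0.2, 0, 0, 0, 0, 0, 0, 0.3, 0, 0, 0, 0, 0, 0, 0.35, 0, 0, 0, 0, 0, 0, 0.35]'

```text
t: 23.8
ee_pos: [559.1, 116.1, 49.1]
orientation: [0.03, -3.141, 0.0]
ft_force: [0.1, -0.1, 0.2]
width: 59.2
grasp_force: 0.0
```

Emit:
arm_command --rows '[0, 0, 0, 0, 0, -0.2, 0.35, 0, 0, 0, 0, 0, -0.5, 0.35, 0, 0, 0, 0, 0, -0.9, 0.35, 0, 0, 0, 0, 0, -0.9, 0.35]'

```text
t: 24.2
ee_pos: [561.8, 116.6, 124.9]
orientation: [-0.03, 3.135, 0.002]
ft_force: [0.7, -0.1, -0.4]
width: 59.7
grasp_force: 0.0
```

Emit:
arm_command --rows '[0, 0, 0, 0, 0, -0.45, 0, 0, 0, 0, 0, 0, -0.9, 0, 0, 0, 0, 0, 0, -0.9, 0]'

```text
t: 24.5
ee_pos: [561.8, 116.6, 197.2]
orientation: [-0.03, 3.134, 0.002]
ft_force: [0.3, 0.5, 0.6]
width: 44.4
grasp_force: 0.0
```

```bash
python3 - <<'E'
from h import *
st();a,W=knob();save(a[180:320,195:335],"pics/p2.png",3.5)
x,y,z=[W[...,i] for i in range(3)]
m=(abs(x-560)<35)&(abs(y-116)<35)&(z>15)&(z<112);Q=W[m];print(len(Q),Q.min(0).round(),Q.max(0).round());T=Q[Q[:,2]>95];print(T.mean(0).round(1))
E
```

```text
{'t': 24.5, 'ee_pos': [561.83, 116.62, 197.17], 'orientation': [-0.03, 3.13, 0.0], 'ft_force': [0.28, 0.46, 0.61], 'width': 44.39, 'grasp_force': 0.0}
knob 104 [575.6 278.8 182.9] [569.4 256.5 179.1] [582.1 300.4 187.3]
439 [537.  96.  15.] [581. 141. 109.]
[558.  120.1 103.2]
```

View pics/p2.png

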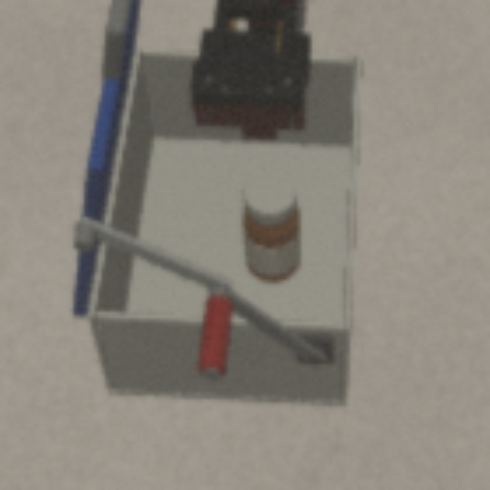

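The picture shows the bottle upright in the box at (272,230) and let go. The stay is still straight, with the red knob at (215,335). Next I plan the knob push with the tool tilted in the push direction.

```bash
python3 - <<'E'
from h import *
o=ctrl.get_obs();print(o["qpos"].round(4),o["t"])
q=np.array([[.4238,1.6306],[.3221,2.0333],o["qpos"][1:3]]);e=np.array([[219.83,584.53,209.08],[452.21,115.92,126.6],o["ee_pos"]])
A=[];b=[]
for (q2,q3),p in zip(q,e):
    A+=[[1,np.sin(q2),np.sin(q2+q3),0],[0,np.cos(q2),np.cos(q2+q3),1]];b+=[np.hypot(*p[:2]),p[2]]
s,res,rk,sv=np.linalg.lstsq(np.array(A),np.array(b),rcond=None);print(s,res,sv)
E
```

```text
[ 0.1839  0.3626  1.7635  0.      1.0113 -1.4063] 24.55
[-107.74354548  778.75143792  468.31452461 -283.53718776] [67.38083989] [2.58593    2.29887809 0.1603725  0.04905327]
```

```bash
cat >> h.py <<'E'
def tilt(deg,yaw=1.1):
    return R.from_euler("z",yaw,degrees=True).as_matrix()@R.from_euler("y",-deg,degrees=True).as_matrix()@down(0)
E
python3 - <<'E'
from h import *
A=np.array
print(tilt(25).round(2))
plan([(A([490,117,235.]),down(91.1)),(A([470,220.,255.]),down(1.1)),(A([520,293.,240.]),tilt(25))])
E
```

```text
[[-0.02  0.91  0.42]
 [ 1.    0.02  0.01]
 [ 0.    0.42 -0.91]]
[0.0002, 0.0013, 0.0001, 0.8781, 0.0252, -0.5054]
  -> [490. 117. 235.]
[0.0, 0.0, 0.1667, 0.0751, 0.4307, -0.0833]
[0.0, 0.0, 0.1666, 0.2805, 0.3354, -0.0833]
[0.0, 0.0, 0.1667, 0.4105, 0.1503, -0.0833]
  -> [470. 220. 255.]
[-0.1389, 0.0, 0.0, 0.9004, 0.6423, 0.1876]
  -> [520. 293. 240.]
```

Emit:
arm_command --rows '[0, 0, 0, 0.88, 0.025, -0.5, -1, 0, 0, 0, 0.88, 0.025, -0.5, -1, 0, 0, 0, 0.88, 0.025, -0.5, -1]'

```text
t: 24.85
ee_pos: [485.8, 116.6, 232.8]
orientation: [0.031, -3.139, 0.0]
ft_force: [0.3, 0.3, 0.7]
width: 23.7
grasp_force: 0.0
```

Emit:
arm_command --rows '[0, 0, 0.1667, 0.075, 0.43, -0.083, -1, 0, 0, 0.1667, 0.075, 0.43, -0.083, -1, 0, 0, 0.1667, 0.075, 0.43, -0.083, -1, 0, 0, 0.1667, 0.075, 0.43, -0.083, -1]'

```text
t: 25.25
ee_pos: [482.0, 151.2, 238.0]
orientation: [-0.79, -3.039, 0.002]
ft_force: [0.2, -0.1, -0.2]
width: 0.5
grasp_force: 0.0
```

Emit:
arm_command --rows '[0, 0, 0.1667, 0.28, 0.335, -0.083, -1, 0, 0, 0.1667, 0.28, 0.335, -0.083, -1, 0, 0, 0.1667, 0.28, 0.335, -0.083, -1, 0, 0, 0.1667, 0.28, 0.335, -0.083, -1]'

```text
t: 25.65
ee_pos: [475.4, 185.5, 244.6]
orientation: [-1.55, -2.731, 0.002]
ft_force: [-0.2, 0.6, 0.6]
width: 0.3
grasp_force: 0.0
```

Emit:
arm_command --rows '[0, 0, 0.1667, 0.41, 0.15, -0.083, -1, 0, 0, 0.1667, 0.41, 0.15, -0.083, -1, 0, 0, 0.1667, 0.41, 0.15, -0.083, -1, 0, 0, 0.1667, 0.41, 0.15, -0.083, -1]'

```text
t: 26.05
ee_pos: [468.8, 219.8, 251.2]
orientation: [-2.205, -2.237, 0.003]
ft_force: [1.3, -0.2, -0.5]
width: 0.1
grasp_force: 0.0
```

Emit:
arm_command --rows '[-0.1389, 0, 0, 0.9, 0.64, 0.19, -1, -0.1389, 0, 0, 0.9, 0.64, 0.19, -1, -0.1389, 0, 0, 0.9, 0.64, 0.19, -1, -0.1389, 0, 0, 0.9, 0.64, 0.19, -1, -0.1389, 0, 0, 0.9, 0.64, 0.19, -1]'

```text
t: 26.55
ee_pos: [517.7, 292.7, 236.4]
orientation: [1.963, 2.004, 0.438]
ft_force: [0.0, -0.1, 0.5]
width: 0.2
grasp_force: 0.0
```

```bash
python3 - <<'E'
from h import *
st();o=ctrl.get_obs();Rm=R.from_rotvec(o["orientation"]).as_matrix();print(Rm.round(3),o["qpos"].round(3))
a,W=knob();p=o["ee_pos"]
# points near the tool axis, in the tool frame
L=(W-p)@Rm
hsv=cv2.cvtColor(a,cv2.COLOR_RGB2HSV)
for dz in range(-120,40,8):
    m=(abs(L[...,0])<25)&(abs(L[...,1])<45)&(L[...,2]>dz)&(L[...,2]<=dz+8)
    if m.sum():print(dz,m.sum(),L[m].min(0).round(),L[m].max(0).round())
E
```

```text
{'t': 26.55, 'ee_pos': [517.72, 292.66, 236.41], 'orientation': [1.96, 2.0, 0.44], 'ft_force': [0.02, -0.14, 0.5], 'width': 0.22, 'grasp_force': 0.0}
[[-0.021  0.908  0.419]
 [ 1.     0.019  0.007]
 [-0.002  0.419 -0.908]] [ 0.624  0.214  1.944 -0.4    0.66   0.881]
knob 110 [575.8 278.  183.2] [569.  255.1 179.4] [582.2 301.3 186.8]
-120 154 [ -16.  -44. -120.] [  25.   44. -112.]
-112 55 [ -21.  -44. -112.] [  25.   45. -104.]
-104 19 [ -23.   24. -104.] [ 14.  27. -96.]
-96 10 [-20.  25. -96.] [ 11.  26. -89.]
-72 2 [ 11.  -2. -65.] [ 12.  13. -64.]
-64 25 [ -1. -12. -63.] [ 13.  12. -57.]
-56 38 [ -5. -12. -56.] [ 13.  11. -48.]
-48 30 [-10. -10. -48.] [ 13.  10. -40.]
-40 37 [-10. -10. -40.] [ 13.   9. -33.]
-32 30 [-11. -10. -32.] [ 12.   9. -24.]
-24 37 [ -9. -10. -24.] [ 13.   9. -16.]
-16 8 [ -9.  -7. -16.] [ 13.   8. -13.]
```

Emit:
arm_command --rows '[0, 0, 0, 0, 0.11, 0.39, -1, 0, 0, 0, 0, 0.226, 0.774, -1, 0, 0, 0, 0, 0.226, 0.774, -1, 0, 0, 0, 0, 0.226, 0.774, -1]'

```text
t: 27.0
ee_pos: [562.0, 292.6, 189.2]
orientation: [1.965, 1.999, 0.441]
ft_force: [-0.2, -0.9, -0.3]
width: 0.6
grasp_force: 0.0
```

Emit:
arm_command --rows '[0, 0, 0, 0, 0.03, 0.09, -1, 0, 0, 0, 0, 0.065, 0.175, -1, 0, 0, 0, 0, 0.065, 0.175, -1]'

```text
t: 27.3
ee_pos: [572.1, 293.6, 179.1]
orientation: [1.963, 2.0, 0.444]
ft_force: [0.4, 0.0, 0.5]
width: 0.4
grasp_force: 0.0
```

```bash
python3 - <<'E'
from h import *
st();o=ctrl.get_obs();Rm=R.from_rotvec(o["orientation"]).as_matrix()
print("tip",(o["ee_pos"]-14.5*Rm[:,2]).round(1))
a,W=knob()
E
```

```text
{'t': 27.3, 'ee_pos': [572.1, 293.62, 179.11], 'orientation': [1.96, 2.0, 0.44], 'ft_force': [0.38, 0.01, 0.45], 'width': 0.36, 'grasp_force': 0.0}
tip [566.  293.5 192.2]
knob 63 [578.  280.5 183.6] [570.9 265.  180.1] [583.2 303.  196.3]
```

Emit:
arm_command --rows '[0, 0, 0, 0, 0.022, 0.059, -1, 0, 0, 0, 0, 0.043, 0.117, -1, 0, 0, 0, 0, 0.065, 0.176, -1, 0, 0, 0, 0, 0.065, 0.176, -1]'

```text
t: 27.75
ee_pos: [582.7, 293.9, 168.1]
orientation: [1.963, 2.0, 0.444]
ft_force: [-0.6, 0.7, 1.1]
width: 0.7
grasp_force: 0.6
```

Emit:
arm_command --rows '[0, 0, 0, 0, 0.02, 0.053, -1, 0, 0, 0, 0, 0.039, 0.105, -1, 0, 0, 0, 0, 0.058, 0.158, -1]'

```text
t: 28.05
ee_pos: [592.1, 294.0, 158.6]
orientation: [1.963, 2.0, 0.444]
ft_force: [-0.9, 1.5, 1.1]
width: 0.6
grasp_force: 0.6
```

```bash
python3 - <<'E'
from h import *
st();o=ctrl.get_obs();Rm=R.from_rotvec(o["orientation"]).as_matrix()
print("tip",(o["ee_pos"]-14.5*Rm[:,2]).round(1))
a,W=knob()
E
```

```text
{'t': 28.05, 'ee_pos': [592.13, 294.03, 158.63], 'orientation': [1.96, 2.0, 0.44], 'ft_force': [-0.88, 1.51, 1.08], 'width': 0.63, 'grasp_force': 0.59}
tip [586.  293.9 171.8]
knob 29 [595.3 276.4 169.5] [588.6 256.2 167. ] [597.5 300.2 172.1]
```

Emit:
arm_command --rows '[0, 0, 0, 0, 0.02, 0.053, -1, 0, 0, 0, 0, 0.039, 0.105, -1, 0, 0, 0, 0, 0.058, 0.158, -1, 0, 0, 0, 0, 0.068, 0.18, -1]'

```text
t: 28.5
ee_pos: [603.1, 294.1, 147.8]
orientation: [1.963, 2.0, 0.443]
ft_force: [-1.3, 0.9, 1.1]
width: 0.5
grasp_force: 1.1
```

```bash
python3 - <<'E'
from h import *
st();o=ctrl.get_obs();Rm=R.from_rotvec(o["orientation"]).as_matrix()
print("tip",(o["ee_pos"]-14.5*Rm[:,2]).round(1))
a,W=knob()
x,y,z=[W[...,i] for i in range(3)];hsv=cv2.cvtColor(a,cv2.COLOR_RGB2HSV).astype(int)
m=(abs(hsv[...,0]-112)<14)&(hsv[...,1]>100)&(z>140)&(x>500)&(x<720)&(y>-10)&(y<250)
P=W[m];i=P[:,2]>np.percentile(P[:,2],97);print("lid top",P[i].mean(0).round(),len(P))
E
```

```text
{'t': 28.5, 'ee_pos': [603.14, 294.06, 147.75], 'orientation': [1.96, 2.0, 0.44], 'ft_force': [-1.35, 0.92, 1.15], 'width': 0.53, 'grasp_force': 1.1}
tip [597.  293.9 160.9]
knob 10 [603.2 266.5 158.5] [600.4 255.6 156.3] [605.5 291.1 160.3]
lid top [640. 149. 301.] 81
```

Emit:
arm_command --rows '[0, 0, 0, 0, 0.017, 0.047, -1, 0, 0, 0, 0, 0.035, 0.094, -1, 0, 0, 0, 0, 0.035, 0.094, -1]'

```text
t: 28.85
ee_pos: [608.8, 294.2, 142.1]
orientation: [1.963, 2.0, 0.443]
ft_force: [-0.1, 0.3, 0.3]
width: 0.5
grasp_force: 0.1
```

Emit:
arm_command --rows '[0, 0, 0, 0, -0.1, -0.25, -1, 0, 0, 0, 0, -0.2, -0.5, -1, 0, 0, 0, 0, -0.3, -0.75, -1, 0, 0, 0, 0, -0.3, -0.75, -1]'

```text
t: 29.25
ee_pos: [560.9, 293.7, 188.3]
orientation: [1.962, 2.0, 0.446]
ft_force: [0.5, 0.1, -0.4]
width: 0.6
grasp_force: 0.0
```

```bash
python3 - <<'E'
from h import *
st()
a,W=knob()
x,y,z=[W[...,i] for i in range(3)];hsv=cv2.cvtColor(a,cv2.COLOR_RGB2HSV).astype(int)
m=(abs(hsv[...,0]-112)<14)&(hsv[...,1]>100)&(z>140)&(x>450)&(x<720)&(y>-10)&(y<250)
P=W[m];i=P[:,2]>np.percentile(P[:,2],95);print("lid top",P[i].mean(0).round(),len(P))
for n in("side","top"):
    if n=="top": a,d,W=cloud(n);x,y,z=[W[...,i] for i in range(3)]
    m=(z>306)&(z<352)&(x>500)&(x<670)&(y>60)&(y<180)
    if m.sum()>3: print(n,"bar?",m.sum(),W[m].mean(0).round(1),np.percentile(W[m],[5,95],axis=0).round(1))
E
```

```text
{'t': 29.25, 'ee_pos': [560.93, 293.73, 188.33], 'orientation': [1.96, 2.0, 0.45], 'ft_force': [0.48, 0.13, -0.39], 'width': 0.57, 'grasp_force': 0.0}
knob 104 [603.4 277.8 151.3] [596.9 256.4 147.5] [610.8 301.4 155.3]
lid top [628. 181. 298.] 107
side bar? 273 [619.3 131.1 335.2] [[613.5  70.9 312.5]
 [627.  173.4 341.7]]
top bar? 272 [618.4 116.2 339.5] [[613.6  67.6 334.7]
 [624.2 165.2 343.6]]
```

```bash
python3 - <<'E'
from h import *
A=np.array
plan([(A([530,270,270.]),down(1.1)),(A([618,116.5,380.]),down(1.1))])
E
```

```text
[0.0696, -0.0001, 0.0, -0.1431, 0.0375, -0.5557]
[0.0695, 0.0, 0.0001, -0.1434, -0.0839, -0.5506]
  -> [530. 270. 270.]
[0.0, 0.0, 0.0, -0.9696, 0.5316, -0.6876]
[0.0, 0.0, 0.0, -0.9696, 0.5316, -0.6876]
  -> [618.  116.5 380. ]
```

Emit:
arm_command --rows '[0.0696, 0, 0, -0.143, 0.0375, -0.555, -1, 0.0696, 0, 0, -0.143, 0.0375, -0.555, -1, 0.0696, 0, 0, -0.143, 0.0375, -0.555, -1]'

```text
t: 29.65
ee_pos: [549.2, 282.0, 230.1]
orientation: [2.089, 2.124, 0.239]
ft_force: [0.7, 0.8, 0.1]
width: 0.7
grasp_force: 0.0
```

Emit:
arm_command --rows '[0.0696, 0, 0, -0.143, -0.084, -0.55, -0.2, 0.0696, 0, 0, -0.143, -0.084, -0.55, -0.2, 0.0696, 0, 0, -0.143, -0.084, -0.55, -0.2]'

```text
t: 29.95
ee_pos: [531.9, 269.2, 268.9]
orientation: [2.202, 2.238, -0.0]
ft_force: [-0.1, -0.4, -0.8]
width: 20.9
grasp_force: 0.0
```

Emit:
arm_command --rows '[0, 0, 0, -0.97, 0.53, -0.69, -0.2, 0, 0, 0, -0.97, 0.53, -0.69, -0.2, 0, 0, 0, -0.97, 0.53, -0.69, -0.2]'

```text
t: 30.25
ee_pos: [576.4, 190.0, 325.4]
orientation: [2.201, 2.234, 0.003]
ft_force: [0.3, 0.1, -0.2]
width: 34.7
grasp_force: 0.0
```

Emit:
arm_command --rows '[0, 0, 0, -0.97, 0.53, -0.69, -0.2, 0, 0, 0, -0.97, 0.53, -0.69, -0.2, 0, 0, 0, -0.97, 0.53, -0.69, -0.2, 0, 0, 0, -0.97, 0.53, -0.69, -0.2]'

```text
t: 30.65
ee_pos: [617.4, 115.9, 378.0]
orientation: [2.203, 2.24, -0.003]
ft_force: [-0.3, -0.1, -0.8]
width: 34.8
grasp_force: 0.0
```

```bash
python3 - <<'E'
from h import *
st();print(R.from_rotvec(ctrl.get_obs()["orientation"]).as_matrix().round(3))
a,W=knob();x,y,z=[W[...,i] for i in range(3)]
m=(z>312)&(z<350)&(x>560)&(x<670)&(y>60)&(y<180);Q=W[m];print(m.sum(),np.median(Q,0),np.percentile(Q,[5,95],axis=0).round(1))
plan([(np.array([618.5,116.5,303.]),down(1.1))])
E
```

```text
{'t': 30.65, 'ee_pos': [617.44, 115.88, 378.01], 'orientation': [2.2, 2.24, -0.0], 'ft_force': [-0.32, -0.05, -0.85], 'width': 34.75, 'grasp_force': 0.0}
[[-0.017  1.    -0.001]
 [ 1.     0.017 -0.001]
 [-0.001 -0.001 -1.   ]]
knob 95 [603.5 278.2 151.7] [597.7 255.4 147.4] [610.7 299.5 155.3]
260 [618.73907926 134.5162918  338.96125398] [[613.4  71.5 319. ]
 [624.9 172.9 341.5]]
[-0.001, 0.0004, -0.0004, -0.0017, 0.0262, 0.9306]
  -> [618.5 116.5 303. ]
```

Emit:
arm_command --rows '[0, 0, 0, 0, 0.018, 0.2, -0.2, 0, 0, 0, 0, 0.018, 0.45, -0.2, 0, 0, 0, 0, 0.018, 0.7, -0.2, 0, 0, 0, 0, 0.018, 0.93, -0.2, 0, 0, 0, 0, 0.018, 0.93, -0.2]'

```text
t: 31.2
ee_pos: [615.7, 117.6, 300.7]
orientation: [-2.195, -2.241, 0.011]
ft_force: [0.2, 1.3, -0.5]
width: 35.0
grasp_force: 0.0
```

Emit:
arm_command --rows '[0, 0, 0, 0, 0, 0, -1, 0, 0, 0, 0, 0, 0, -1, 0, 0, 0, 0, 0, 0, -1, 0, 0, 0, 0, 0, 0, -1]'

```text
t: 31.6
ee_pos: [619.5, 116.7, 306.6]
orientation: [2.2, 2.242, 0.001]
ft_force: [1.1, 1.4, 0.8]
width: 11.2
grasp_force: 30.0
```

```bash
python3 - <<'E'
from h import *
st()
arc([float(t) for t in np.linspace(1.284,0.034,26)],-1,5)
E
```

```text
{'t': 31.6, 'ee_pos': [619.5, 116.68, 306.62], 'orientation': [2.2, 2.24, 0.0], 'ft_force': [1.14, 1.39, 0.8], 'width': 11.24, 'grasp_force': 30.0}
1.034 [0, 0, 0, 0, np.float64(-0.133), np.float64(0.039), -1, 0, 0, 0, 0, np.float64(-0.264), np.float64(0.085), -1, 0, 0, 0, 0, np.float64(-0.393), np.float64(0.137), -1, 0, 0, 0, 0, np.float64(-0.519), np.float64(0.195), -1, 0, 0, 0, 0, np.float64(-0.642), np.float64(0.26), -1]
0.784 [0, 0, 0, 0, np.float64(-0.119), np.float64(0.071), -1, 0, 0, 0, 0, np.float64(-0.235), np.float64(0.147), -1, 0, 0, 0, 0, np.float64(-0.347), np.float64(0.23), -1, 0, 0, 0, 0, np.float64(-0.454), np.float64(0.317), -1, 0, 0, 0, 0, np.float64(-0.557), np.float64(0.41), -1]
0.534 [0, 0, 0, 0, np.float64(-0.098), np.float64(0.098), -1, 0, 0, 0, 0, np.float64(-0.191), np.float64(0.201), -1, 0, 0, 0, 0, np.float64(-0.279), np.float64(0.308), -1, 0, 0, 0, 0, np.float64(-0.362), np.float64(0.42), -1, 0, 0, 0, 0, np.float64(-0.438), np.float64(0.536), -1]
0.284 [0, 0, 0, 0, np.float64(-0.071), np.float64(0.119), -1, 0, 0, 0, 0, np.float64(-0.136), np.float64(0.242), -1, 0, 0, 0, 0, np.float64(-0.194), np.float64(0.368), -1, 0, 0, 0, 0, np.float64(-0.247), np.float64(0.496), -1, 0, 0, 0, 0, np.float64(-0.292), np.float64(0.627), -1]
0.034 [0, 0, 0, 0, np.float64(-0.039), np.float64(0.133), -1, 0, 0, 0, 0, np.float64(-0.072), np.float64(0.268), -1, 0, 0, 0, 0, np.float64(-0.097), np.float64(0.404), -1, 0, 0, 0, 0, np.float64(-0.116), np.float64(0.542), -1, 0, 0, 0, 0, np.float64(-0.128), np.float64(0.68), -1]
```

Emit:
arm_command --rows '[0, 0, 0, 0, -0.133, 0.039, -1, 0, 0, 0, 0, -0.264, 0.085, -1, 0, 0, 0, 0, -0.393, 0.137, -1, 0, 0, 0, 0, -0.519, 0.195, -1, 0, 0, 0, 0, -0.642, 0.26, -1]'

```text
t: 32.1
ee_pos: [566.6, 115.6, 284.6]
orientation: [-2.199, -2.242, 0.0]
ft_force: [-0.0, 4.5, 1.0]
width: 10.9
grasp_force: 30.0
```

Emit:
arm_command --rows '[0, 0, 0, 0, 0, 0, -1]'

```text
t: 32.2
ee_pos: [564.7, 115.6, 283.7]
orientation: [-2.197, -2.24, 0.006]
ft_force: [-4.0, 4.4, 0.5]
width: 11.4
grasp_force: 30.0
```

Emit:
arm_command --rows '[0, 0, 0, 0, -0.119, 0.071, -1, 0, 0, 0, 0, -0.235, 0.147, -1, 0, 0, 0, 0, -0.347, 0.23, -1, 0, 0, 0, 0, -0.454, 0.317, -1, 0, 0, 0, 0, -0.557, 0.41, -1]'

```text
t: 32.7
ee_pos: [522.2, 114.5, 251.4]
orientation: [-2.2, -2.242, 0.001]
ft_force: [1.6, 5.1, 0.7]
width: 11.3
grasp_force: 30.0
```

Emit:
arm_command --rows '[0, 0, 0, 0, 0, 0, -1]'

```text
t: 32.8
ee_pos: [520.7, 114.5, 250.1]
orientation: [-2.198, -2.24, 0.005]
ft_force: [0.0, 5.0, -5.3]
width: 11.8
grasp_force: 30.0
```

Emit:
arm_command --rows '[0, 0, 0, 0.005, -0.098, 0.098, -1, 0, 0, 0, 0.01, -0.191, 0.201, -1, 0, 0, 0, 0.015, -0.279, 0.308, -1, 0, 0, 0, 0.02, -0.362, 0.42, -1, 0, 0, 0, 0.02, -0.438, 0.536, -1]'

```text
t: 33.3
ee_pos: [487.1, 114.5, 208.3]
orientation: [-2.2, -2.243, 0.003]
ft_force: [1.6, -4.8, -1.0]
width: 11.3
grasp_force: 30.0
```

Emit:
arm_command --rows '[0, 0, 0, 0, 0, 0, -1]'

```text
t: 33.4
ee_pos: [486.2, 114.5, 207.3]
orientation: [-2.199, -2.242, 0.006]
ft_force: [1.9, -4.9, -6.1]
width: 11.2
grasp_force: 30.0
```

Emit:
arm_command --rows '[0, 0, 0, 0, -0.069, 0.119, -1, 0, 0, 0, 0, -0.132, 0.242, -1, 0, 0, 0, 0, -0.189, 0.368, -1, 0, 0, 0, 0, -0.24, 0.496, -1, 0, 0, 0, 0, -0.284, 0.627, -1]'

```text
t: 33.9
ee_pos: [464.3, 114.7, 158.2]
orientation: [-2.199, -2.242, 0.003]
ft_force: [-0.2, -4.7, -0.5]
width: 11.1
grasp_force: 30.0
```

Emit:
arm_command --rows '[0, 0, 0, 0, 0, 0, -1]'

```text
t: 34.0
ee_pos: [464.0, 114.8, 157.4]
orientation: [-2.199, -2.241, 0.004]
ft_force: [0.7, -3.2, -4.7]
width: 11.0
grasp_force: 30.0
```

Emit:
arm_command --rows '[0, 0, 0, 0, -0.034, 0.11, -1, 0, 0, 0, 0, -0.061, 0.22, -1, 0, 0, 0, 0, -0.083, 0.33, -1, 0, 0, 0, 0, -0.099, 0.44, -1, 0, 0, 0, 0, -0.109, 0.544, -1]'

```text
t: 34.5
ee_pos: [455.2, 114.7, 115.0]
orientation: [-2.199, -2.241, 0.004]
ft_force: [-4.3, -4.2, -1.1]
width: 11.0
grasp_force: 30.0
```

Emit:
arm_command --rows '[0, 0, 0, 0, 0, 0, -1, 0, 0, 0, 0, -0.004, 0.05, -1, 0, 0, 0, 0, -0.008, 0.1, -1, 0, 0, 0, 0, -0.011, 0.14, -1, 0, 0, 0, 0, -0.011, 0.14, -1]'

```text
t: 35.0
ee_pos: [454.2, 114.9, 104.0]
orientation: [-2.198, -2.24, 0.004]
ft_force: [-5.6, -1.8, -3.9]
width: 11.0
grasp_force: 30.0
```

Emit:
arm_command --rows '[0, 0, 0, 0, 0, 0.025, -1, 0, 0, 0, 0, 0, 0.05, -1, 0, 0, 0, 0, 0, 0.05, -1]'

```text
t: 35.3
ee_pos: [454.0, 114.9, 100.1]
orientation: [-2.198, -2.24, 0.005]
ft_force: [-5.8, -1.8, -5.5]
width: 11.3
grasp_force: 30.0
```

Emit:
arm_command --rows '[0, 0, 0, 0, 0, 0.02, -1, 0, 0, 0, 0, 0, 0.025, -1, 0, 0, 0, 0, 0, 0.025, -1]'

```text
t: 35.6
ee_pos: [453.9, 114.9, 98.3]
orientation: [-2.198, -2.24, 0.005]
ft_force: [-7.3, -1.6, -3.3]
width: 11.3
grasp_force: 30.0
```

Emit:
arm_command --rows '[0, 0, 0, 0, 0, 0.012, -1, 0, 0, 0, 0, 0, 0.025, -1, 0, 0, 0, 0, 0, 0.025, -1]'

```text
t: 35.9
ee_pos: [453.8, 114.8, 96.2]
orientation: [-2.198, -2.24, 0.005]
ft_force: [-6.9, -0.9, -2.2]
width: 11.4
grasp_force: 30.0
```

Still carrying some of the lid's weight. I'll lower in small steps until it rests.

Emit:
arm_command --rows '[0, 0, 0, 0, 0, 0.015, -1, 0, 0, 0, 0, 0, 0.03, -1, 0, 0, 0, 0, 0, 0.03, -1]'

```text
t: 36.2
ee_pos: [453.8, 114.8, 93.9]
orientation: [-2.198, -2.24, 0.005]
ft_force: [-7.5, -0.2, -1.9]
width: 11.4
grasp_force: 30.0
```

```bash
python3 - <<'E'
from h import *
st();a,W=knob()
x,y,z=[W[...,i] for i in range(3)];hsv=cv2.cvtColor(a,cv2.COLOR_RGB2HSV).astype(int)
def f(W,a):
    hsv=cv2.cvtColor(a,cv2.COLOR_RGB2HSV).astype(int);x,y,z=[W[...,i] for i in range(3)]
    m=cv2.erode(((abs(hsv[...,0]-112)<14)&(hsv[...,1]>100)&(z>110)&(z<180)&(x>480)&(x<690)&(y>-10)&(y<245)&((y<60)|(y>175))).astype(np.uint8),np.ones((3,3)))>0
    P=W[m];c=np.linalg.lstsq(np.c_[P[:,0]-585,P[:,1]-118,np.ones(len(P))],P[:,2],rcond=None)[0];print("lid plane slope x",c.round(4),len(P))
f(W,a);s=np.load("side0.npz");f(s["W"],s["im"])
m=(z>110)&(z<160)&(x>445)&(x<460)&(y>135)&(y<165);print("bar top now",np.median(W[m],0),"start",np.median(s["W"][(s["W"][...,2]>110)&(s["W"][...,0]>445)&(s["W"][...,0]<460)&(s["W"][...,1]>135)&(s["W"][...,1]<165)],0))
E
```

```text
{'t': 36.2, 'ee_pos': [453.76, 114.84, 93.91], 'orientation': [-2.2, -2.24, 0.01], 'ft_force': [-7.48, -0.18, -1.87], 'width': 11.37, 'grasp_force': 30.0}
knob 69 [597.5 276.5  43.1] [592.3 256.2  39. ] [603.2 299.6  46.2]
lid plane slope x [6.800000e-03 3.000000e-04 1.292239e+02] 2128
lid plane slope x [4.500000e-03 3.000000e-04 1.293252e+02] 2384
bar top now [452.05462088 150.93714727 129.68312271] start [452.08495624 150.11302665 129.50518667]
```

The lid plane, bar and knob are all back at their starting readings, so the lid is shut. Releasing and retreating.

Emit:
arm_command --rows '[0, 0, 0, 0, 0, 0, -0.2, 0, 0, 0, 0, 0, 0, -0.2, 0, 0, 0, 0, 0, 0, -0.2, 0, 0, 0, 0, 0, 0, -0.2, 0, 0, 0, 0, 0, 0, -0.2]'

```text
t: 36.75
ee_pos: [456.1, 115.0, 94.4]
orientation: [-2.2, -2.242, -0.0]
ft_force: [-0.6, 0.5, -1.0]
width: 35.5
grasp_force: 0.0
```

Emit:
arm_command --rows '[0, 0, 0, 0, 0, -0.2, -0.2, 0, 0, 0, 0, 0, -0.4, -0.2, 0, 0, 0, 0, 0, -0.7, -0.2, 0, 0, 0, 0, 0, -1, -0.2, 0, 0, 0, 0, 0, -1, -0.2]'

```text
t: 37.25
ee_pos: [457.8, 115.3, 176.8]
orientation: [2.199, 2.241, 0.007]
ft_force: [1.2, 0.5, 0.5]
width: 35.1
grasp_force: 0.0
```

Emit:
arm_command --rows '[0, 0, 0, 0, 0, -0.4, -0.2, 0, 0, 0, 0, 0, -0.8, -0.2, 0, 0, 0, 0, 0, -0.8, -0.2, 0, 0, 0, 0, 0, -0.8, -0.2]'

```text
t: 37.65
ee_pos: [455.7, 114.8, 237.7]
orientation: [-2.2, -2.242, 0.0]
ft_force: [-0.2, 1.3, 0.1]
width: 34.8
grasp_force: 0.0
```

```bash
python3 - <<'E'
from h import *
st();a,W=knob();s=np.load("side0.npz")
x,y,z=[W[...,i] for i in range(3)]
for V in(W,s["W"]):
    m=(V[...,2]>115)&(V[...,2]<160)&(V[...,0]>445)&(V[...,0]<460)&(V[...,1]>135)&(V[...,1]<165);print(np.median(V[m],0).round(1))
    for c in((532,-252),(470,-383),(360,415)):
        m=(V[...,2]>70)&(V[...,2]<110)&(np.hypot(V[...,0]-c[0],V[...,1]-c[1])<60);print(c,V[m].mean(0).round(1))
E
```

```text
{'t': 37.65, 'ee_pos': [455.73, 114.82, 237.75], 'orientation': [-2.2, -2.24, 0.0], 'ft_force': [-0.23, 1.32, 0.06], 'width': 34.83, 'grasp_force': 0.0}
knob 72 [597.5 277.9  43.2] [591.9 256.6  38.9] [603.6 299.8  47.3]
[452.  150.7 129.3]
(532, -252) [ 532.5 -248.5   90.5]
(470, -383) [nan nan nan]
(360, 415) [358.1 415.9  77.4]
[452.1 150.1 129.5]
(532, -252) [ 532.4 -248.8   91.4]
(470, -383) [ 469.9 -379.    90.7]
(360, 415) [358.2 415.1  77.5]<stdin>:7: RuntimeWarning: Mean of empty slice.
  ret = um.true_divide(
```

```bash
python3 -c "
from workcell import ctrl
print(ctrl.close_job())"
```

```text
the job is handed in; nothing more can be done
None
```

I handed the job in at about 38 s: the lid locked up, the amber bottle went in upright and was let go, the stay was broken at its knob, and the lid was lowered by hand until shut. The last camera check matched the starting readings for lid, stay, white bottle and cup; the arm hid the green bottle, nothing could be seen inside the shut box, and no verdict was returned. The real fingertips sat about 33 mm further back than the stated geometry, so I worked from the camera.

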